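Pack the plaster casts and bolt the storage case

ROBOT

A 6-joint arm with a two-finger parallel gripper is mounted at the origin on the work surface. World frame = base frame: x ahead of the robot, y to its left, z up, the work surface at z = 0. Lengths are in m, angles in rad, forces in N, time in s.
With the tool pointing down it reaches from about 0.225 to 0.875 m from the base axis. Payload 3.4 kg.
Tool frame: the origin (TCP) lies between the finger pads; the fingertips stand 19 mm ahead of it and the grasp point (between the pads) is the TCP; z points along the fingers, y is the line along which they close (so a half turn about z gives the same grasp; the last joint's range is limited). The gripper opens to 85 mm and grips with 20 to 120 N. Pads are 22 mm wide; open, the fingers measure 114 mm over their backs; the gripper's body (76 mm by 85 mm) begins 54 mm behind the grasp point. The pads swing forward as they close: fully open they stand 13 mm farther back than shut.
Start: joints at [-1.467, 0.276, 1.505, -0, 1.361, -0.121], TCP at [0.128, -0.561, 0.25] pointing down, gripper open.
Joint ranges: [-2.89, 2.89], [-0.75, 2.08], [0.22, 2.7], [-1.18, 4.32], [0.11, 2.71], [-2.7, 2.7]. Speed limits (rad/s): [2.57, 2.57, 3.14, 3.14, 3.14, 3.14].

INTERFACE

Orientations are given as a unit quaternion [w, x, y, z].
In Python, from rig import get_state, imaging, ticket gives the robot as it stands. The module is installed in compiled form; this text tells all that it offers.
- The arm moves only by the shell command python3 -m inch 'ROWS' [FORCE]. ROWS is JSON, a list of rows, each an object with "claw": the opening, from -1 (shut) to 1 (fully open); "travel": the shift along the world's x, y, z in units of 200 mm (1.0 is 200 mm), a list of three; "turn": the turn about the world's z in units of 180 degrees (1.0 is 180 degrees). A call has 1 to 5 rows; each row is the pose to reach, as a shift and turn from the pose commanded when the call began, turning the shorter way round; what a row does not reach only later rows make up. A row lasts 1/10 s, in which the tool goes at most 50 mm and 8.59 degrees, less where a joint would pass 70% of its speed; a pose out of reach is approached as far as the arm can. A call with a number of a shift or a turn outside -1 to 1 is refused whole. A call with a gripper value outside its range is refused whole. The fingers move at their own pace and stop on an object; FORCE is the grip in N (left out, the last holds). Time passes only in rows, so rows that repeat a pose let the fingers close. It gives the time, the measured TCP pose, the force, the opening and the grip force at its end, in the units of the state.
- get_state(): the state, without advancing time (a new reading comes with each control period).
- imaging.get_image(name): name is "scene" or "side" or "wrist"; returns the picture (480x640x3 uint8, red, green, blue); there is no depth.
- imaging.camera_params(name): a dict with "camera_matrix" (3x3 intrinsics, pixels), "k1" (the pictures are not rectified: a ray, as slopes to the right and down, at radius r is drawn at 1 + k1 r^2 times it, then the intrinsics apply), "cam_to_world" (4x4, takes a point from camera to world coordinates); the wrist camera has in their place "T_tool_cam" (4x4, takes a point from camera to tool coordinates, whose origin is the TCP and whose axes are the flange's). Camera axes: x right, y down, z forward; pixel columns grow to the right and rows downward; lengths in m; the calibration is good to about 2 mm. A picture is of the moment at which its call begins: read the wrist's pose just before it. camera_params takes no time and is no camera call.
- ticket.sign_off(): hands the job in; it is judged then, once.
The state is a dict: "clock": time; "qpos": joint angles; "qd": joint speeds; "effort": joint torques, N m; "position": TCP position; "ee_rot": TCP orientation; "contact_force": force on the tool from outside, world axes, zero at the start; "moment": the same for the moment, N m; "width": finger opening in m; "gripper_force": force on a finger pad.
Only numpy, scipy, OpenCV 4.12 (cv2) and the standard library are available. Lean on these libraries where they do the work, as an engineer would, in place of code of your own. Each camera call takes 0.05 s, during which the arm holds its last target. There are 200 camera calls.

TASK

Draw back the bolt of the wooden storage case, tip its lid up by the handle and lift it off, and lay every plaster cast that is on the bench inside the case, relief side up. Then put the lid back, its rear edge tucked under the rear lip and lying flat on the rim, and slide the bolt fully home into its keeper.

Things in the scene. Friction and masses are not known exactly. Their poses are not given: they have to be found in the camera images.
- case: Plywood storage case fixed to the bench. Origin: centre of its underside; x from its front (bolt side, nearer the robot) to its rear, y left, z up. Outside 210 (x) by 236 (y) mm, rim 75 mm high, walls 10, floor 8, inside 190 by 216 mm. On its front wall, outside (x -131 to -105 mm): an open-topped bolt barrel at y -4 to +118, top at z 101 mm.
- rear_lip (a point): Middle of the front lower edge of the steel lip along the whole rear of the case, at x +89, z 95 mm in its frame: its underside is 20 mm above the rim. The lip reaches back to an upright board at x +105 mm and its top is at z 103 mm.
- keeper (a point): Centre of the bolt's keeper, a steel staple 22 mm long (y) on the case's front wall, at x -119, y -67, z 93 mm in its frame, top at z 105. The gap between keeper and barrel (y -56 to -4 mm) is for the lid's tongue.
- bolt (a joint): Travel of the steel barrel bolt, in m: 0 fully drawn (lid free), 0.07 fully home: across the lid's tongue and 14 mm into the keeper. It grows as the bolt slides along the case's -y. It starts at or near home, stays where it is left, and takes about 3 N to slide.
- bolt_knob (a point): Centre of the bolt's upright steel knob, 18 mm in diameter, 24 mm high, moving with the bolt; in the case's frame at x -119, z 116 mm and y from +94 mm (drawn) to +24 mm (home). The barrel's top is 15 mm below this point.
- lid_handle (a point): Centre of the handle of the loose lid (400 g): a dark wooden block 18 (x) by 100 (y) by 34 (z) mm. Axes: the lid's, parallel to the case's when seated; this point is then at x -25, y 0, z 100 mm in the case's frame. The lid is an 8 mm plate, underside 25 mm below this point, x -77 to +126, y -116 to +116 mm from it. The bench right (-y) of the case has room for it.
- lid_rear (a point): Middle of the lid's lower rear edge: from the handle's centre x +126, z -25 mm. Seated, the rear 12 mm of the plate lie under the case's lip, with 4 mm of play to the board: the lid comes off or goes on only with its front tipped up 0.3 to 0.4 rad about this edge (over the bolt's knob) while this edge moves 25 mm or more forward, out from under the lip.
- lid_tongue (a point): Middle of the steel tongue at the lid's front edge, from the handle's centre x -92, y -30, z -21 mm; 40 mm wide (y), 33 mm long, 8 mm thick. The bolt passes 4 mm over it. Under the lid, behind its front edge, a batten 14 mm deep (x -66 to -54, y -103 to +103 mm from the handle's centre) drops inside the front wall with 4 to 5 mm of play.
- moulding_center (a point): Straight piece of cornice: slab 90 by 52 by 16 mm with a straight rib along x, 26 mm wide and 90 mm long, up to the top. Plain white plaster, about 160 g, 44 mm high overall; lies on the bench at the start, flat side down, relief side up. This point is at its middle, half-way up (22 mm above its underside); z points out of the relief side, x along its length. May be absent.
- scroll_center (a point): Scroll bracket: slab 92 by 52 by 14 mm with a rib along x, 26 mm wide and 60 mm long, up to the top, with a rolled scroll at each end of the rib. Plain white plaster, about 160 g, 44 mm high overall; lies on the bench at the start, flat side down, relief side up. This point is at its middle, half-way up (22 mm above its underside); z points out of the relief side, x along its length. May be absent.
- rosette_center (a point): Round rosette: disc 72 mm in diameter and 16 mm thick, small petals on it, and a round central boss 32 mm in diameter (24 mm at the top). Plain white plaster, about 160 g, 44 mm high overall; lies on the bench at the start, flat side down, relief side up. This point is at its middle, half-way up (22 mm above its underside); z points out of the relief side, x along its length. May be absent.
- leaf_center (a point): Leaf: slab 91 by 52 mm (30 mm wide towards its +x tip) and 15 mm thick, with a midrib along x, 20 mm wide and 72 mm long, up to the top. Plain white plaster, about 160 g, 44 mm high overall; lies on the bench at the start, flat side down, relief side up. This point is at its middle, half-way up (22 mm above its underside); z points out of the relief side, x along its length. May be absent.
There are look-alikes about, which are no part of the job. Leave any black or blue look-alike of the part that bears scroll_center alone.

How it is judged:
On the way, in this order (a step that is already met when the one before it is completed fails the run):
1. the bolt is drawn back, clear of the lid's tongue (value of joint bolt below 0.012 m), for 0.2 s.
2. the lid is off the case (horizontal distance between lid_handle and case above 0.2 m), for 0.2 s.
3. every cast present lies inside the case, relief side up (x of moulding_center in the frame of case between -0.095 and 0.095 m and y of moulding_center in the frame of case between -0.108 and 0.108 m and z of each of moulding_center, scroll_center, rosette_center, leaf_center in the frame of case below 0.062 m and angle between each of moulding_center, scroll_center, rosette_center, leaf_center's own z axis and vertical below 0.5 rad and x of scroll_center in the frame of case between -0.095 and 0.095 m and y of scroll_center in the frame of case between -0.108 and 0.108 m and x of rosette_center in the frame of case between -0.095 and 0.095 m and y of rosette_center in the frame of case between -0.108 and 0.108 m and x of leaf_center in the frame of case between -0.095 and 0.095 m and y of leaf_center in the frame of case between -0.108 and 0.108 m), for 0.2 s.
4. the lid is back, rear edge under the lip, flat on the rim (x of lid_handle in the frame of case between -0.036 and -0.014 m and y of lid_handle in the frame of case between -0.012 and 0.012 m and z of lid_handle in the frame of case below 0.105 m and angle between lid_handle's own z axis and vertical below 0.04 rad), for 0.2 s.
At the end, for the whole second after the job is handed in: Bolt home (joint above 0.064 of 0.070 m); lid on the rim under the rear lip, within 11 mm (x) and 12 mm (y) of centred, at most 5 mm high, tilted under 0.04 rad; every cast present inside the case, centre under 62 mm, relief side up within 0.5 rad (all of step 3 and all of step 4 and value of joint bolt above 0.064 m); the robot touches nothing.
Of moulding, scroll, rosette, leaf only 2 to 3 are there at a start; the rules pass over those that are not, and their reading is None.
At some moment in a run one of moulding, scroll, rosette, leaf may be knocked a few centimetres aside while the robot is not near it.
Once in a run the grip may slacken for a moment while it holds something.
It also fails if it takes over 208 s, if anything falls off the work surface, if the arm or the gripper's body presses on something with over 40 N, if the wrist force passes 120 N, or if a joint passes its speed limit or range.

## Working session

There is one attempt and no reset: what is moved stays moved. The work goes in short steps, Python scripts to look and compute and a shell command to move; the robot and the scene stay as the last step left them, time stands still between calls to the robot, and variables do not carry over. Pictures are saved under pics/ and viewed, at most 14 in all, crops included, and the job is handed in when it is done.

```bash
mkdir -p pics; cat > h.py <<'E'
import numpy as np, cv2
from rig import get_state, imaging
from scipy.spatial.transform import Rotation as R
def params(n, st=None):
    p=imaging.camera_params(n); K=np.array(p["camera_matrix"]); k1=p["k1"]
    if "cam_to_world" in p: T=np.array(p["cam_to_world"])
    else:
        st=st or get_state(); q=st["ee_rot"]; W=np.eye(4)
        W[:3,:3]=R.from_quat([q[1],q[2],q[3],q[0]]).as_matrix(); W[:3,3]=st["position"]
        T=W@np.array(p["T_tool_cam"])
    return K,k1,T
def proj(P,c):
    K,k1,T=c; P=np.atleast_2d(P); X=(P-T[:3,3])@T[:3,:3]; s=X[:,:2]/X[:,2:]
    s=s*(1+k1*(s**2).sum(1,keepdims=True)); return s@K[:2,:2].T+K[:2,2]
def ray(uv,c):
    K,k1,T=c; d=(np.array(uv,float)-K[:2,2])/np.array([K[0,0],K[1,1]]); s=d.copy()
    for _ in range(20): s=d/(1+k1*(s@s))
    v=T[:3,:3]@np.r_[s,1]; return T[:3,3],v
def at_z(uv,z,c):
    o,v=ray(uv,c); return o+v*(z-o[2])/v[2]
def snap(n,f):
    st=get_state(); im=imaging.get_image(n); cv2.imwrite(f"pics/{f}.png",im[:,:,::-1]); c=params(n,st)
    import pickle; pickle.dump(c,open(f"pics/{f}.pkl","wb")); return im,c
def load(f):
    import pickle; return pickle.load(open(f"pics/{f}.pkl","rb"))
E
python3 - <<'E'
from h import *
for n in("scene","side","wrist"):
    im,c=snap(n,n+"0"); print(n,c[0][0,0],c[1],c[2].round(3).tolist())
print(get_state())
E
```

```text
scene 584.2908455934013 -0.021599865272117883 [[0.43, 0.503, -0.749, 1.337], [0.903, -0.25, 0.35, -0.15], [-0.011, -0.827, -0.562, 0.686], [0.0, 0.0, 0.0, 1.0]]
side 458.8839710894817 0.003248376190950404 [[-0.974, -0.156, 0.166, 0.431], [-0.228, 0.682, -0.695, 0.808], [-0.004, -0.715, -0.7, 0.69], [0.0, 0.0, 0.0, 1.0]]
wrist 414.00292751313975 0.01865378666343165 [[0.223, -0.936, -0.271, 0.197], [-0.975, -0.215, -0.06, -0.545], [-0.002, 0.277, -0.961, 0.374], [0.0, 0.0, 0.0, 1.0]]
{'clock': 0.15, 'qpos': array([-1.46700346e+00,  2.76462414e-01,  1.50584294e+00, -9.20976970e-06,
        1.36069573e+00, -1.20953026e-01]), 'qd': array([-0.00148732, -0.00168708, -0.00565431,  0.0012577 , -0.00024657,
       -0.00033129]), 'effort': array([ 1.06866046e-03, -4.17145407e+01, -2.46033812e+01, -1.93941592e-04,
        7.57989037e-03,  8.29941769e-06]), 'position': array([ 0.12812357, -0.56016855,  0.24963092]), 'ee_rot': array([-7.04226663e-04,  9.93692447e-01,  1.12137526e-01,  1.53935621e-06]), 'contact_force': array([-0.0967637, -0.7945362, -0.2581299]), 'moment': array([-0.0078128 ,  0.003531  ,  0.00480219]), 'gripper_force': 0.0, 'width': 0.08536541674805406}
```

View pics/scene0.png

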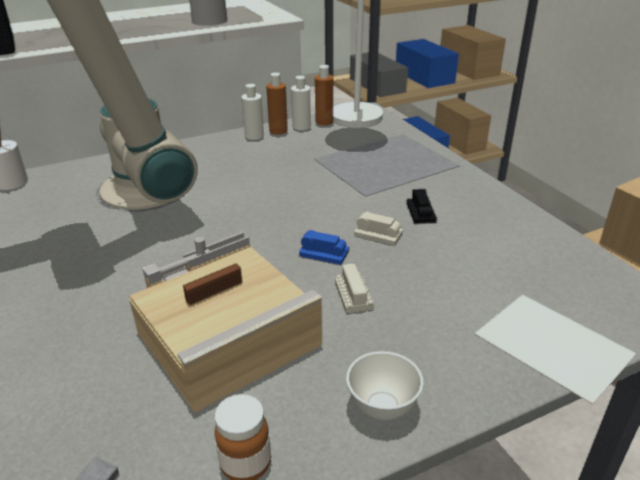

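View pics/side0.png

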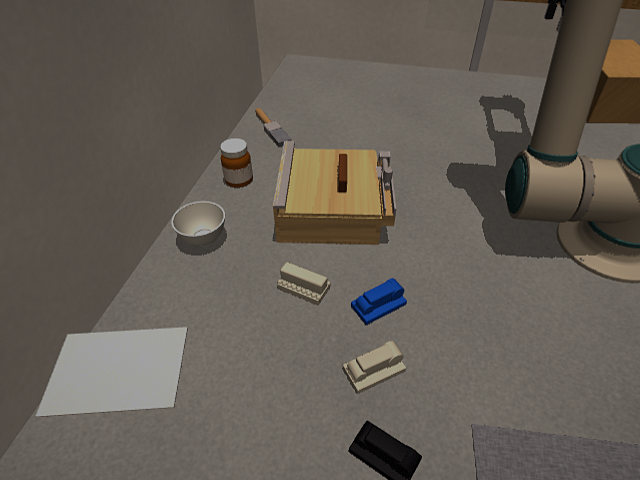

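Both views show a moulding (scene 354,288; side 304,282) and a scroll (scene 379,227; side 374,365). The look-alikes are blue and black, and I see no rosette or leaf. The case has its lip towards the scene camera, with the bolt at scene (200,250).

```bash
cat > fit.py <<'E'
from h import *
from scipy.optimize import least_squares
S,D=load("scene0"),load("side0")
for n,c,l in(("scene",S,[(193,404),(320,343)]),("side",D,[(278,240),(379,242)])):
    for p in l: print(n,p,at_z(p,0,c).round(3))
for a,b in(((354,290),(303,284)),((379,229),(374,367))):
    print(at_z(a,.02,S).round(3),at_z(b,.02,D).round(3))
# handle top centre z .117
print(at_z((213,278),.117,S).round(3),at_z((342,160),.117,D).round(3), at_z((200,242),.128,S).round(3),at_z((386,158),.128,D).round(3))
E
python3 fit.py
python3 - <<'E'
import cv2
a=cv2.imread("pics/scene0.png")[180:420,120:440]; cv2.imwrite("pics/c1.png",cv2.resize(a,(800,600),interpolation=cv2.INTER_CUBIC))
b=cv2.imread("pics/side0.png")[135:405,240:440]; cv2.imwrite("pics/c2.png",cv2.resize(b,None,fx=2.2,fy=2.2,interpolation=cv2.INTER_CUBIC))
E
```

```text
scene (193, 404) [ 0.722 -0.076  0.   ]
scene (320, 343) [0.688 0.151 0.   ]
side (278, 240) [0.688 0.146 0.   ]
side (379, 242) [0.475 0.104 0.   ]
[0.611 0.257 0.02 ] [0.599 0.269 0.02 ]
[0.453 0.401 0.02 ] [0.441 0.412 0.02 ]
[0.59  0.01  0.117] [ 0.582 -0.01   0.117] [0.496 0.016 0.128] [ 0.489 -0.022  0.128]
```

View pics/c1.png

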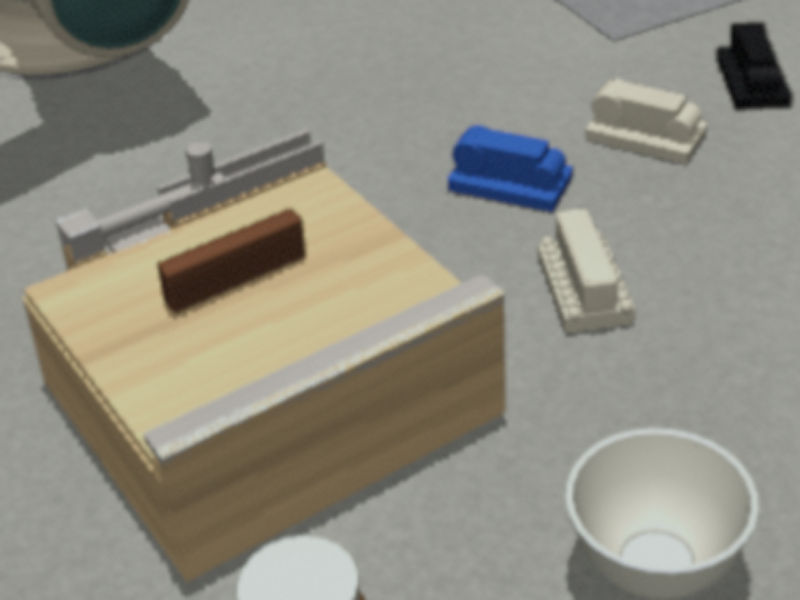

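View pics/c2.png

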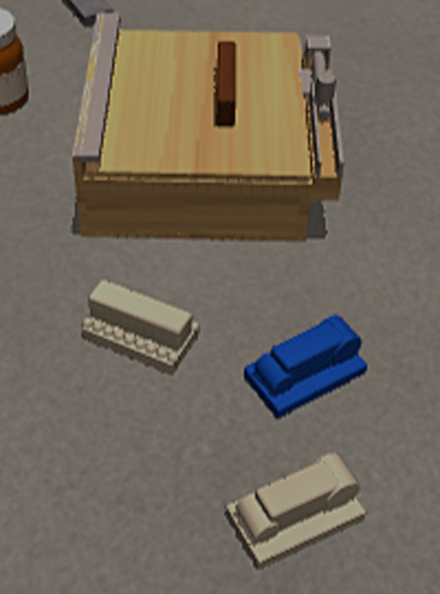

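The crops show the corners of the lip, the handle's top, the knob and both casts clearly. I'll fit the poses to these pixels.

```bash
cat > fit.py <<'E'
from h import *
from scipy.optimize import least_squares
S,D=load("scene0"),load("side0")
s=lambda u,v:(120+u/2.5,180+v/2.5); d=lambda u,v:(240+u/2.2,135+v/2.2)
def fit(pts,x0,name):
    L=np.array([p[0] for p in pts])
    def res(x,raw=0):
        P=L@R.from_euler("z",x[2]).as_matrix().T+[x[0],x[1],0]
        if len(x)>3: P[-2:]+= R.from_euler("z",x[2]).apply([0,x[3],0])
        r=np.array([proj(P[i],p[2])[0]-p[1] for i,p in enumerate(pts)])
        return r if raw else r.ravel()
    o=least_squares(res,x0,loss="soft_l1"); print(name,o.x.round(4)); print(res(o.x,1).round(1).tolist()); return o.x
case=[((.105,-.118,0),s(190,578),S),((.105,.118,0),s(503,425),S),((.089,-.118,.103),s(150,437),S),((.089,.118,.103),s(490,277),S),((.105,.118,.103),s(503,293),S),
((.089,-.118,.103),d(118,14),D),((.089,.118,.103),d(97,160),D),((.105,.118,0),d(78,235),D),((-.105,.118,0),d(307,240),D),
((-.119,.024,.128),s(200,150),S),((-.119,.024,.128),d(324,76),D)]
fit(case,[.6,.02,-.1,0],"case+bolt dy")
han=[((-.009,-.05,.117),s(160,265),S),((-.009,.05,.117),s(297,212),S),((.009,-.05,.117),s(165,278),S),((.009,.05,.117),s(304,222),S),
((-.009,-.05,.117),d(236,42),D),((.009,-.05,.117),d(219,42),D),((-.009,.05,.117),d(234,101),D),((.009,.05,.117),d(216,101),D)]
fit(han,[.58,0,-.1],"handle")
mo=[((-.045,-.013,.044),s(555,217),S),((-.045,.013,.044),s(588,210),S),((.045,-.013,.044),s(583,285),S),((.045,.013,.044),s(615,275),S),((.045,-.026,0),s(570,330),S),((.045,.026,0),s(631,322),S),
((.045,-.013,.044),d(107,282),D),((.045,.013,.044),d(90,307),D),((-.045,-.013,.044),d(197,312),D),((-.045,.013,.044),d(183,338),D),((-.045,.026,0),d(178,371),D),((.045,.026,0),d(84,331),D)]
fit(mo,[.605,.262,-.1],"mould")
sc=[((.046,.026,0),s(690,158),S),((.046,-.026,0),s(587,140),S),((.046,.026,.014),s(690,147),S),((.046,-.026,.014),s(587,126),S),((-.046,.026,.014),s(706,122),S)]
# scroll long axis ~ image-right in scene (world y): x axis toward (690,158)
sc=[((.046,-.026,0),s(690,158),S),((-.046,-.026,0),s(587,140),S),((.046,-.026,.014),s(690,147),S),((-.046,-.026,.014),s(587,126),S),((.046,.026,.014),s(706,122),S),
((.046,.026,0),d(366,518),D),((.046,.026,.014),d(366,505),D),((.046,-.026,0),d(262,566),D),((.046,-.026,.014),d(261,553),D),((-.046,-.026,.014),d(226,510),D)]
for y in(0,1.2,2.4): fit(sc[:5],[.447,.406,y],"scroll S")
sd=[((-.046,.026,0),d(366,520),D),((-.046,.026,.014),d(366,508),D),((.046,.026,0),d(262,566),D),((.046,.026,.014),d(261,556),D),((.046,-.026,.014),d(226,510),D)]
fit(sd,[.447,.406,.3],"scroll D")
E
python3 fit.py
```

```text
case+bolt dy [0.6097 0.0178 0.2019 0.0014]
[[-1.2, -0.3], [0.6, -7.4], [-0.3, -0.2], [-0.8, -1.1], [0.1, -2.5], [-3.8, -0.7], [-3.7, -1.9], [0.8, 0.8], [-4.7, 0.2], [0.1, -0.6], [-3.4, -0.4]]
handle [0.5776 0.013  0.1682]
[[-2.2, -4.2], [-1.5, -4.6], [0.6, -3.7], [0.9, -3.4], [-0.6, -0.9], [-1.0, -1.2], [-0.9, -0.2], [-1.5, -0.5]]
mould [ 0.5973  0.2623 -0.2444]
[[-1.4, -5.4], [-1.1, -4.3], [-0.8, -3.1], [0.8, -1.1], [-3.2, -0.9], [0.5, -1.7], [-1.8, -2.5], [-1.0, -4.8], [-0.8, -0.0], [-0.8, -2.2], [-1.6, 2.7], [-0.2, 3.9]]
scroll S [0.443  0.4074 0.7432]
[[-0.0, 1.4], [-0.6, -0.1], [0.4, 0.2], [-0.5, -0.1], [0.6, -2.4]]
scroll S [0.443  0.4074 0.7432]
[[-0.0, 1.4], [-0.6, -0.1], [0.4, 0.2], [-0.5, -0.1], [0.6, -2.4]]
scroll S [0.443  0.4074 0.7432]
[[-0.0, 1.4], [-0.6, -0.1], [0.4, 0.2], [-0.5, -0.1], [0.6, -2.4]]
scroll D [0.4403 0.4035 0.6916]
[[-0.1, -1.1], [1.0, -0.1], [-1.0, 1.2], [-0.1, 1.5], [0.2, -3.9]]
```

Case is at about (0.61, 0.018) with yaw about 0.19, the moulding at (0.597, 0.262) and the scroll at (0.442, 0.406). Next I'll go above the case for a closer wrist view.

```bash
python3 -m inch '[{"claw":1,"travel":[0.2,0.2,0.12],"turn":0},{"claw":1,"travel":[0.36,0.4,0.12],"turn":0},{"claw":1,"travel":[0.5,0.6,0.12],"turn":0},{"claw":1,"travel":[0.62,0.8,0.12],"turn":0},{"claw":1,"travel":[0.72,0.97,0.12],"turn":0}]'
python3 -m inch '[{"claw":1,"travel":[0.72,0.97,0.12],"turn":0},{"claw":1,"travel":[0.72,0.97,0.12],"turn":0},{"claw":1,"travel":[0.72,0.97,0.12],"turn":0},{"claw":1,"travel":[0.72,0.97,0.12],"turn":0},{"claw":1,"travel":[0.72,0.97,0.12],"turn":0}]'
python3 -m inch '[{"claw":0.2,"travel":[0.72,0.97,0.12],"turn":0},{"claw":0.2,"travel":[0.72,0.97,0.12],"turn":0},{"claw":0.2,"travel":[0.72,0.97,0.12],"turn":0},{"claw":0.2,"travel":[0.72,0.97,0.12],"turn":0},{"claw":0.2,"travel":[0.72,0.97,0.12],"turn":0}]'
python3 -c "
from h import *
im,c=snap('wrist','w1');print(get_state()['position'],get_state()['width'])"
```

```text
clock: 0.65
position: [0.273, -0.3645, 0.2741]
ee_rot: [-0.0, 0.994, 0.112, 0.0]
contact_force: [-0.0, -0.8, -0.8]
width: 0.0853
gripper_force: 0.0
clock: 1.15
position: [0.4171, -0.1703, 0.2986]
ee_rot: [0.0, 0.994, 0.113, 0.0]
contact_force: [0.7, -0.2, -0.2]
width: 0.0853
gripper_force: 0.0
clock: 1.65
position: [0.5612, 0.0239, 0.3223]
ee_rot: [-0.0, 0.994, 0.113, 0.0]
contact_force: [0.4, -1.2, -0.3]
width: 0.0512
gripper_force: 0.0
[0.56535091 0.02898812 0.3223116 ] 0.05120226643045014
```

View pics/w1.png

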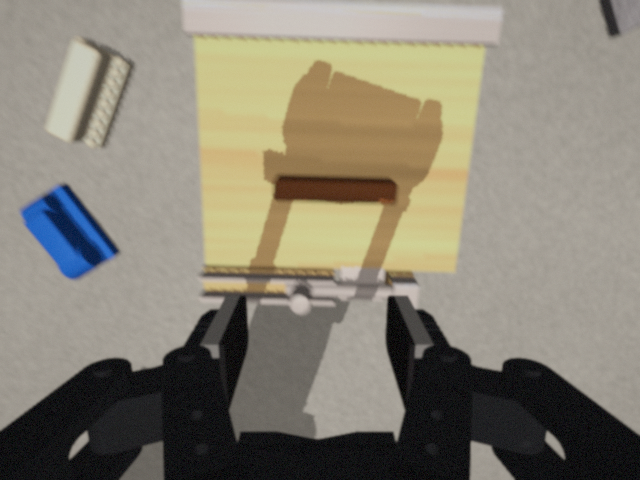

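The wrist view shows the lip's front edge from (185,33) to (498,43), the handle's top between (277,190) and (396,191), and the knob's top at about (300,305).

```bash
python3 - <<'E'
from h import *
c=load('w1')
a=at_z((185,34),.103,c);b=at_z((498,44),.103,c);print("lip",a.round(4),b.round(4),np.linalg.norm(a-b))
m=(a+b)/2;d=a-b;yaw=np.arctan2(-d[0],d[1]);ex=np.array([np.cos(yaw),np.sin(yaw)]);ey=np.array([-ex[1],ex[0]]);O=m[:2]-.089*ex;print("yaw",yaw,"origin",O)
l=at_z((277,190),.117,c);r=at_z((396,191),.117,c);h=(l+r)/2;print("handle",h.round(4),np.linalg.norm(l-r),"local",(h[:2]-O)@ex,(h[:2]-O)@ey,np.arctan2(-(l-r)[0],(l-r)[1]))
k=at_z((300,305),.128,c);print("knob",k.round(4),(k[:2]-O)@ex,(k[:2]-O)@ey)
for p in((204,272),(456,272)):
  q=at_z(p,.083,c);print("lid front",((q[:2]-O)@ex).round(4),((q[:2]-O)@ey).round(4))
E
```

```text
lip [0.6682 0.1498 0.103 ] [ 0.7142 -0.0815  0.103 ] 0.2358263492640866
yaw 0.1964748278363719 origin [0.60391528 0.01678688]
handle [0.5811 0.0119 0.117 ] 0.09524098641331691 local -0.02327813930549175 -0.0003189835617666388 0.21803845111948394
knob [0.4821 0.0197 0.128 ] -0.1189491441109756 0.026646174099162576
lid front -0.1091 0.1182
lid front -0.1019 -0.1168
```

Consistent with the given sizes: origin (0.604, 0.017), yaw 0.20, knob 2.6 mm short of home. Going to the knob.

```bash
python3 -m inch '[{"claw":0,"travel":[-0.2,0,-0.2],"turn":-0.008},{"claw":0,"travel":[-0.4,0,-0.5],"turn":-0.008},{"claw":0,"travel":[-0.4,0,-0.75],"turn":-0.008},{"claw":0,"travel":[-0.4,0,-0.75],"turn":-0.008},{"claw":0,"travel":[-0.4,0,-0.75],"turn":-0.008}]'
```

```text
clock: 2.2
position: [0.4759, 0.0217, 0.1688]
ee_rot: [-0.001, 0.995, 0.1, -0.005]
contact_force: [0.4, -0.1, 1.7]
width: 0.0427
gripper_force: 0.0
```

```bash
python3 -m inch '[{"claw":0,"travel":[0,0,-0.12],"turn":0},{"claw":0,"travel":[0,0,-0.235],"turn":0},{"claw":0,"travel":[0,0,-0.235],"turn":0},{"claw":0,"travel":[0,0,-0.235],"turn":0},{"claw":0,"travel":[0,0,-0.235],"turn":0}]'
python3 -m inch '[{"claw":-1,"travel":[0.005,0,0],"turn":0},{"claw":-1,"travel":[0.005,0,0],"turn":0},{"claw":-1,"travel":[0.005,0,0],"turn":0},{"claw":-1,"travel":[0.005,0,0],"turn":0},{"claw":-1,"travel":[0.005,0,0],"turn":0}]' 40
```

```text
clock: 2.7
position: [0.4819, 0.0212, 0.1271]
ee_rot: [0.0, 0.995, 0.1, 0.002]
contact_force: [-0.9, 0.1, -0.1]
width: 0.0428
gripper_force: 0.0
clock: 3.2
position: [0.4824, 0.021, 0.1267]
ee_rot: [0.001, 0.995, 0.1, 0.002]
contact_force: [-0.3, -1.3, 6.7]
width: 0.0165
gripper_force: 38.9
```

```bash
python3 -m inch '[{"claw":-1,"travel":[-0.02,0.1,0],"turn":0},{"claw":-1,"travel":[-0.04,0.2,0],"turn":0},{"claw":-1,"travel":[-0.06,0.29,0],"turn":0},{"claw":-1,"travel":[-0.068,0.336,0],"turn":0},{"claw":-1,"travel":[-0.068,0.336,0],"turn":0}]'
python3 -m inch '[{"claw":-1,"travel":[0,0,0],"turn":0},{"claw":-1,"travel":[0,0,0],"turn":0},{"claw":0,"travel":[0,0,0],"turn":0},{"claw":0,"travel":[0,0,0],"turn":0},{"claw":0,"travel":[0,0,0],"turn":0}]'
```

```text
clock: 3.7
position: [0.4697, 0.0857, 0.1267]
ee_rot: [0.004, 0.995, 0.102, 0.002]
contact_force: [2.2, -11.6, 5.8]
width: 0.0168
gripper_force: 39.7
clock: 4.2
position: [0.4669, 0.089, 0.125]
ee_rot: [-0.0, 0.995, 0.1, -0.001]
contact_force: [-0.4, -0.9, 0.7]
width: 0.043
gripper_force: 0.0
```

Bolt drawn. Now rise, turn the gripper 90° and go above the handle.

```bash
python3 -m inch '[{"claw":0,"travel":[0,0,0.25],"turn":0.04},{"claw":0,"travel":[0.1,-0.1,0.5],"turn":0.09},{"claw":0,"travel":[0.3,-0.2,0.5],"turn":0.14},{"claw":0,"travel":[0.5,-0.385,0.5],"turn":0.19},{"claw":0,"travel":[0.565,-0.385,0.5],"turn":0.25}]'
python3 -m inch '[{"claw":0,"travel":[0,0,0],"turn":0.25},{"claw":0,"travel":[0,0,0],"turn":0.25},{"claw":0,"travel":[0,0,0],"turn":0.25},{"claw":0,"travel":[0,0,0],"turn":0.25},{"claw":0,"travel":[0,0,0],"turn":0.25}]'
python3 -m inch '[{"claw":0,"travel":[0,0,0],"turn":0.03},{"claw":0,"travel":[0,0,0],"turn":0.03},{"claw":0,"travel":[0,0,0],"turn":0.03}]'
python3 -c "
from h import *
s=get_state();print(s['position'],R.from_quat(np.r_[s['ee_rot'][1:],s['ee_rot'][0]]).as_matrix()[:,0],s['qpos'])
im,c=snap('wrist','w2')
ex=np.array([np.cos(.2),np.sin(.2),0]);ey=np.array([-ex[1],ex[0],0]);O=np.array([.604,.0168,0])
print(proj([O+x*ex+y*ey+[0,0,z] for x,y,z in[(-.034,.05,.117),(-.016,.05,.117),(-.016,-.05,.117),(-.034,-.05,.117),(-.119,.094,.128)]],c).round())"
```

```text
clock: 4.7
position: [0.5839, 0.0085, 0.2256]
ee_rot: [0.002, 0.894, 0.448, 0.001]
contact_force: [-0.6, 0.8, -0.6]
width: 0.0427
gripper_force: 0.0
clock: 5.2
position: [0.5802, 0.0121, 0.2247]
ee_rot: [-0.001, 0.667, 0.745, -0.0]
contact_force: [0.9, -0.6, -0.4]
width: 0.043
gripper_force: 0.0
clock: 5.5
position: [0.5803, 0.012, 0.2249]
ee_rot: [-0.0, 0.634, 0.773, -0.0]
contact_force: [0.2, 0.1, -0.9]
width: 0.0426
gripper_force: 0.0
[0.58029969 0.01195538 0.22493828] [-1.95739678e-01  9.80655728e-01  5.68025597e-04] [-9.94492524e-02  2.99419270e-01  1.53500425e+00  3.34474209e-04
  1.30805613e+00 -2.96548176e-01]
[[298. 158.]
 [330. 158.]
 [329. 322.]
 [300. 322.]
 [123.  70.]]
```

View pics/w2.png

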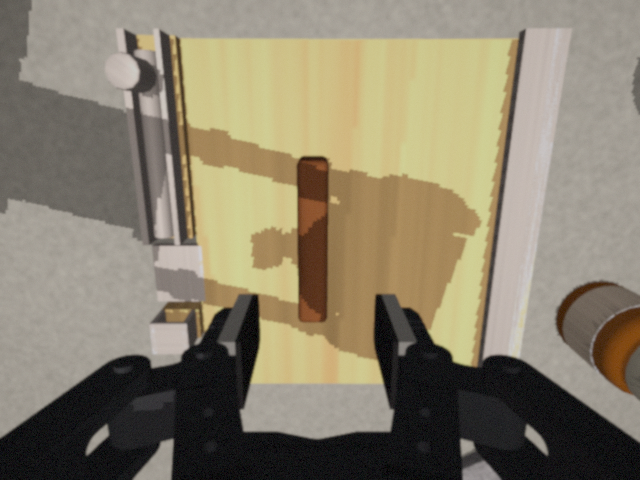

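Prediction and picture agree within a millimetre, and the bolt is clear of the tongue. I'll grip just the top of the handle so the lid can pivot in the pads.

```bash
python3 -m inch '[{"claw":0,"travel":[0,0,-0.25],"turn":0},{"claw":0,"travel":[0,0,-0.4],"turn":0},{"claw":0,"travel":[0,0,-0.5],"turn":0},{"claw":0,"travel":[0,0,-0.5],"turn":0},{"claw":0,"travel":[0,0,-0.5],"turn":0}]'
python3 -m inch '[{"claw":-1,"travel":[0,0,0],"turn":0},{"claw":-1,"travel":[0,0,0],"turn":0},{"claw":-1,"travel":[0,0,0],"turn":0},{"claw":-1,"travel":[0,0,0],"turn":0},{"claw":-1,"travel":[0,0,0],"turn":0}]' 25
python3 -m inch '[{"claw":-1,"travel":[0.005,0.001,0.03],"turn":0},{"claw":-1,"travel":[0.014,0.003,0.06],"turn":0},{"claw":-1,"travel":[0.025,0.005,0.08],"turn":0},{"claw":-1,"travel":[0.03,0.006,0.1],"turn":0},{"claw":-1,"travel":[0.03,0.006,0.1],"turn":0}]'
```

```text
clock: 6.05
position: [0.5809, 0.0117, 0.1256]
ee_rot: [-0.0, 0.634, 0.774, 0.0]
contact_force: [0.1, 0.1, 0.6]
width: 0.0426
gripper_force: 0.0
clock: 6.55
position: [0.5806, 0.0114, 0.127]
ee_rot: [0.001, 0.633, 0.774, 0.0]
contact_force: [-2.9, -0.1, 7.0]
width: 0.0173
gripper_force: 25.6
clock: 7.05
position: [0.5845, 0.0128, 0.1449]
ee_rot: [-0.002, 0.633, 0.774, -0.002]
contact_force: [-6.6, -0.8, -4.4]
width: 0.0173
gripper_force: 26.8
```

```bash
python3 -m inch '[{"claw":-1,"travel":[0.02,0.004,0.03],"turn":0},{"claw":-1,"travel":[0.04,0.008,0.06],"turn":0},{"claw":-1,"travel":[0.06,0.012,0.08],"turn":0},{"claw":-1,"travel":[0.07,0.014,0.1],"turn":0},{"claw":-1,"travel":[0.07,0.014,0.1],"turn":0}]'
python3 -c "
from h import *
im,c=snap('wrist','w3');im2,c=snap('side','s3')
cv2.imwrite('pics/t3.png',np.hstack([cv2.resize(im,(400,300)),cv2.resize(im2[100:340,200:520],(400,300))])[:,:,::-1])"
```

```text
clock: 7.55
position: [0.5919, 0.0143, 0.164]
ee_rot: [-0.007, 0.633, 0.774, -0.008]
contact_force: [-17.9, -4.6, 1.4]
width: 0.017
gripper_force: 35.9
```

View pics/t3.png

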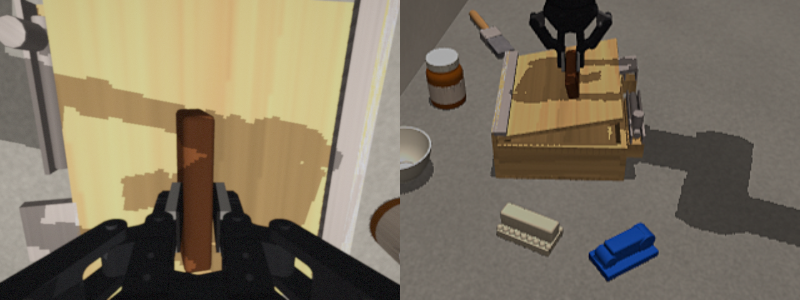

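The lid pivots cleanly in the grip, with its front up and its rear still under the lip. The -18 N shows the rear edge is touching the board, so I'll ease forward, raise a little more, and draw it out from under the lip.

```bash
python3 -m inch '[{"claw":-1,"travel":[-0.03,-0.006,0.02],"turn":0},{"claw":-1,"travel":[-0.04,-0.008,0.04],"turn":0},{"claw":-1,"travel":[-0.04,-0.008,0.04],"turn":0}]'
python3 -m inch '[{"claw":-1,"travel":[-0.05,-0.01,0],"turn":0},{"claw":-1,"travel":[-0.1,-0.02,0],"turn":0},{"claw":-1,"travel":[-0.15,-0.03,0],"turn":0},{"claw":-1,"travel":[-0.18,-0.036,0],"turn":0},{"claw":-1,"travel":[-0.18,-0.036,0],"turn":0}]'
python3 -c "
from h import *
im,c=snap('wrist','w4');im2,c=snap('side','s4')
cv2.imwrite('pics/t4.png',np.hstack([cv2.resize(im,(400,300)),cv2.resize(im2[100:340,200:520],(400,300))])[:,:,::-1])"
```

```text
clock: 7.95
position: [0.5933, 0.0143, 0.1736]
ee_rot: [0.0, 0.633, 0.774, 0.001]
contact_force: [-0.7, -1.0, -9.8]
width: 0.0171
gripper_force: 38.6
clock: 8.45
position: [0.5611, 0.0057, 0.1766]
ee_rot: [0.006, 0.634, 0.773, 0.004]
contact_force: [7.1, -0.8, -2.7]
width: 0.0168
gripper_force: 34.2
```

View pics/t4.png

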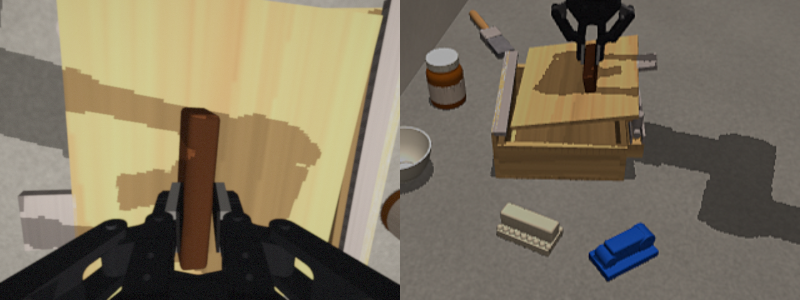

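The rear edge is now forward of the lip, so the lid can be lifted. Checking where the jar and brush are before choosing a place to lay it down.

```bash
python3 -m inch '[{"claw":-1,"travel":[0,0,0.2],"turn":0},{"claw":-1,"travel":[0,0,0.4],"turn":0},{"claw":-1,"travel":[0,0,0.6],"turn":0},{"claw":-1,"travel":[0,0,0.7],"turn":0},{"claw":-1,"travel":[0,0,0.7],"turn":0}]'
python3 -c "
from h import *
S,D=load('scene0'),load('side0')
print('jar',at_z((240,183),0,D),'brush',at_z((257,110),0,D),at_z((287,145),0,D),at_z((97,470),0,S))"
```

```text
clock: 9.05
position: [0.5578, 0.0065, 0.3179]
ee_rot: [0.004, 0.633, 0.774, 0.003]
contact_force: [0.3, 0.1, -3.3]
width: 0.0173
gripper_force: 15.7
jar [ 0.8378249 -0.024792   0.       ] brush [ 0.91484274 -0.37651222  0.        ] [ 0.77261794 -0.21290064  0.        ] [ 0.77679275 -0.22288133  0.        ]
```

```bash
python3 -m inch '[{"claw":-1,"travel":[0,-0.2,0],"turn":0},{"claw":-1,"travel":[0,-0.4,0],"turn":0},{"claw":-1,"travel":[0,-0.6,0],"turn":0},{"claw":-1,"travel":[0,-0.8,0],"turn":0},{"claw":-1,"travel":[0.05,-0.95,0],"turn":0}]'
python3 -m inch '[{"claw":-1,"travel":[0.03,-0.2,-0.1],"turn":0},{"claw":-1,"travel":[0.05,-0.4,-0.3],"turn":0},{"claw":-1,"travel":[0.05,-0.6,-0.5],"turn":0},{"claw":-1,"travel":[0.05,-0.62,-0.7],"turn":0},{"claw":-1,"travel":[0.05,-0.62,-0.9],"turn":0}]'
python3 -m inch '[{"claw":-1,"travel":[0,0,-0.1],"turn":0},{"claw":-1,"travel":[0,0,-0.2],"turn":0},{"claw":-1,"travel":[0,0,-0.2],"turn":0}]'
```

```text
clock: 9.55
position: [0.5642, -0.1852, 0.3117]
ee_rot: [-0.001, 0.634, 0.773, -0.001]
contact_force: [0.6, -0.3, -4.7]
width: 0.0166
gripper_force: 28.4
clock: 10.05
position: [0.5745, -0.3092, 0.1293]
ee_rot: [-0.001, 0.635, 0.773, -0.001]
contact_force: [0.7, 0.5, -5.2]
width: 0.0167
gripper_force: 28.4
clock: 10.35
position: [0.5729, -0.3051, 0.0883]
ee_rot: [-0.005, 0.634, 0.774, -0.0]
contact_force: [-0.6, 0.8, -4.4]
width: 0.0166
gripper_force: 28.4
```

```bash
python3 -c "
from h import *
im,c=snap('scene','x5')
cv2.imwrite('pics/t5.png',im[60:480,0:560][:,:,::-1])"
```

```text
(no output)
```

View pics/t5.png

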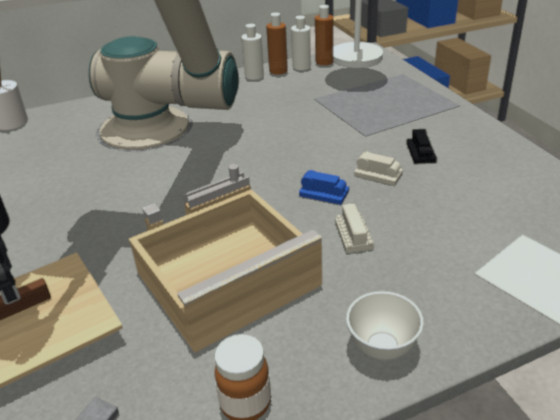

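The lid hangs tilted just above clear bench and the case is open and empty. Lowering it, letting it pivot flat.

```bash
python3 -m inch '[{"claw":-1,"travel":[-0.01,0,-0.04],"turn":0},{"claw":-1,"travel":[-0.03,-0.006,-0.08],"turn":0},{"claw":-1,"travel":[-0.04,-0.008,-0.1],"turn":0},{"claw":-1,"travel":[-0.04,-0.008,-0.1],"turn":0}]'
python3 -m inch '[{"claw":-1,"travel":[-0.01,0,-0.02],"turn":0},{"claw":-1,"travel":[-0.015,-0.003,-0.04],"turn":0},{"claw":-1,"travel":[-0.015,-0.003,-0.04],"turn":0}]'
```

```text
clock: 10.8
position: [0.5676, -0.3085, 0.0729]
ee_rot: [-0.001, 0.634, 0.774, -0.0]
contact_force: [-0.7, 1.1, -4.8]
width: 0.0171
gripper_force: 28.4
clock: 11.1
position: [0.5685, -0.3099, 0.0674]
ee_rot: [0.003, 0.634, 0.774, 0.001]
contact_force: [4.3, 1.8, 3.0]
width: 0.0167
gripper_force: 30.1
```

```bash
python3 -m inch '[{"claw":-1,"travel":[-0.01,0,-0.02],"turn":0},{"claw":-1,"travel":[-0.015,-0.003,-0.04],"turn":0},{"claw":-1,"travel":[-0.015,-0.003,-0.04],"turn":0}]'
python3 -m inch '[{"claw":-1,"travel":[-0.01,0,-0.02],"turn":0},{"claw":-1,"travel":[-0.01,0,-0.03],"turn":0},{"claw":-1,"travel":[-0.01,0,-0.03],"turn":0}]'
```

```text
clock: 11.4
position: [0.5684, -0.3104, 0.0653]
ee_rot: [0.007, 0.634, 0.773, 0.003]
contact_force: [3.8, 7.6, 28.5]
width: 0.0168
gripper_force: 34.1
clock: 11.7
position: [0.5686, -0.3114, 0.064]
ee_rot: [0.01, 0.634, 0.773, 0.004]
contact_force: [-0.2, 10.7, 48.7]
width: 0.0168
gripper_force: 39.5
```

It is resting (force rising with no motion). Release and back off.

```bash
python3 -m inch '[{"claw":-1,"travel":[0,0,0.05],"turn":0},{"claw":0,"travel":[0,0,0.06],"turn":0},{"claw":0,"travel":[0,0,0.06],"turn":0},{"claw":0,"travel":[0,0,0.06],"turn":0}]'
python3 -m inch '[{"claw":0.6,"travel":[0,0,0.25],"turn":0},{"claw":0.6,"travel":[0,0,0.5],"turn":0},{"claw":0.6,"travel":[0,0,0.75],"turn":0},{"claw":0.6,"travel":[0,0.1,0.95],"turn":0},{"claw":0.6,"travel":[0,0.1,0.95],"turn":0}]'
python3 -c "
from h import *
im,c=snap('wrist','w6');im2,d=snap('scene','x6')
cv2.imwrite('pics/t6.png',np.hstack([cv2.resize(im,(400,300)),cv2.resize(im2[220:460,0:320],(400,300))])[:,:,::-1]);print(get_state()['position'])"
```

```text
clock: 12.1
position: [0.5597, -0.3098, 0.062]
ee_rot: [-0.001, 0.634, 0.774, -0.0]
contact_force: [0.6, 0.7, 0.6]
width: 0.0424
gripper_force: 0.0
clock: 12.6
position: [0.563, -0.29, 0.2591]
ee_rot: [0.005, 0.633, 0.774, 0.001]
contact_force: [0.8, 0.1, 0.0]
width: 0.0682
gripper_force: 0.0
[ 0.56058123 -0.28999083  0.25315863]
```

View pics/t6.png

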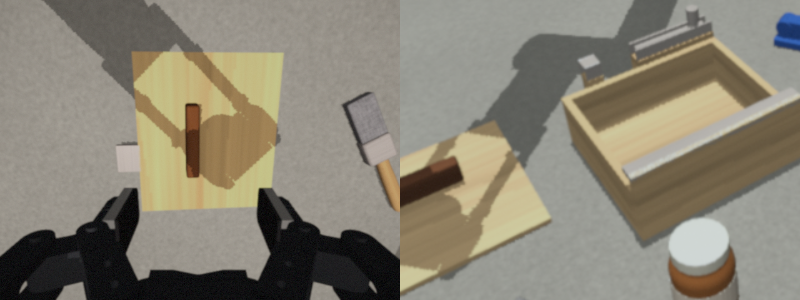

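The lid lies flat on the bench, clear of everything. On to the moulding.

```bash
python3 -m inch '[{"claw":0.6,"travel":[0,0.2,0.1],"turn":0.04},{"claw":0.6,"travel":[0,0.4,0.1],"turn":0.08},{"claw":0.6,"travel":[0,0.6,0.1],"turn":0.12},{"claw":0.6,"travel":[0,0.8,0.1],"turn":0.16},{"claw":0.6,"travel":[0.06,1,0.1],"turn":0.2}]'
python3 -m inch '[{"claw":0.6,"travel":[0,0.2,0],"turn":0.04},{"claw":0.6,"travel":[0,0.4,0],"turn":0.08},{"claw":0.6,"travel":[0,0.6,0],"turn":0.12},{"claw":0.6,"travel":[0,0.8,0],"turn":0.16},{"claw":0.6,"travel":[0.12,1,0],"turn":0.16}]'
python3 -m inch '[{"claw":0.6,"travel":[0,0.2,-0.2],"turn":0},{"claw":0.6,"travel":[0,0.4,-0.25],"turn":0},{"claw":0.6,"travel":[0,0.6,-0.25],"turn":0},{"claw":0.6,"travel":[0,0.75,-0.25],"turn":0},{"claw":0.6,"travel":[0,0.75,-0.25],"turn":0}]'
cat > cast.py <<'E'
from h import *
import sys
s=get_state(); im,c=snap('wrist',sys.argv[1])
m=R.from_quat(np.r_[s['ee_rot'][1:],s['ee_rot'][0]]).as_matrix()
print("tcp",s['position'].round(4),"yaw",np.arctan2(m[1,0],m[0,0]).round(3))
hsv=cv2.cvtColor(im,cv2.COLOR_RGB2HSV); mk=((hsv[:,:,2]>165)&(hsv[:,:,1]<70)).astype(np.uint8); mk[290:,:]*=(hsv[290:,:,2]>185)
mk=cv2.morphologyEx(mk,cv2.MORPH_OPEN,np.ones((5,5)))
for k in cv2.findContours(mk,cv2.RETR_EXTERNAL,cv2.CHAIN_APPROX_NONE)[0]:
    if cv2.contourArea(k)<800: continue
    print("blob",cv2.contourArea(k),cv2.boundingRect(k))
    P=np.array([at_z(p,.03,c)[:2] for p in k[::3,0]],np.float32); r=cv2.minAreaRect(P); print(" c",np.round(r[0],4),"size",np.round(r[1],4),"ang",r[2])
cv2.imwrite(f'pics/{sys.argv[1]}s.png',cv2.resize(im,(480,360))[:,:,::-1])
E
python3 cast.py w7
```

```text
clock: 13.2
position: [0.5704, -0.0888, 0.2703]
ee_rot: [-0.003, 0.362, 0.932, -0.001]
contact_force: [1.5, -0.9, 0.0]
width: 0.0685
gripper_force: 0.0
clock: 13.7
position: [0.5934, 0.111, 0.2705]
ee_rot: [-0.004, 0.119, 0.993, -0.001]
contact_force: [1.5, -0.9, 0.0]
width: 0.0685
gripper_force: 0.0
clock: 14.2
position: [0.5953, 0.2633, 0.2192]
ee_rot: [-0.003, 0.118, 0.993, -0.0]
contact_force: [-0.3, -0.1, -0.3]
width: 0.0687
gripper_force: 0.0
tcp [0.5953 0.2633 0.2192] yaw 2.904
blob 5887.5 (512, 304, 128, 108)
 c [0.7783 0.4468] size [0.1048 0.1039] ang 87.91069793701172
blob 3148.0 (104, 120, 124, 170)
 c [0.5642 0.1529] size [0.1535 0.0225] ang 12.071748733520508
blob 12054.0 (165, 106, 163, 174)
 c [0.5805 0.2237] size [0.1489 0.0794] ang 18.68004608154297
blob 2259.5 (28, 38, 76, 79)
 c [0.4619 0.113 ] size [0.0605 0.0346] ang 23.19255828857422
blob 78275.0 (245, 0, 395, 290)
 c [0.5774 0.3753] size [0.3091 0.2096] ang 76.55400848388672
```

View pics/w7.png

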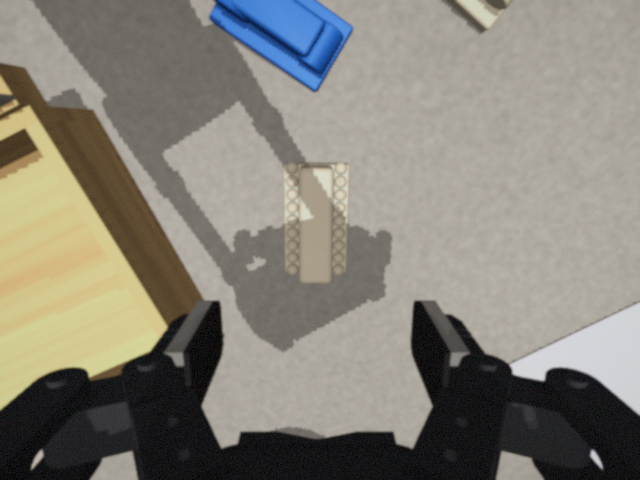

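The moulding's rib runs straight down the picture, centred at (316,225), so the gripper's yaw already fits.

```bash
python3 -c "
from h import *
c=load('w7');a=at_z((316,167),.044,c);b=at_z((316,283),.044,c);print((a+b)/2,np.linalg.norm(a-b),np.arctan2(*(a-b)[1::-1]))
K=at_z((312,167),.044,c)
q=at_z((480,25),.03,c);print('scroll corner',q)"
```

```text
[0.60093469 0.2614139  0.044     ] 0.08903234385252234 2.904490884658228
scroll corner [0.49240111 0.40272216 0.03      ]
```

```bash
python3 -m inch '[{"claw":0.2,"travel":[0.03,-0.01,-0.25],"turn":0},{"claw":0.2,"travel":[0.03,-0.01,-0.5],"turn":0},{"claw":0.2,"travel":[0.03,-0.01,-0.75],"turn":0},{"claw":0.2,"travel":[0.03,-0.01,-0.885],"turn":0},{"claw":0.2,"travel":[0.03,-0.01,-0.885],"turn":0}]'
python3 -m inch '[{"claw":-1,"travel":[0,0,0],"turn":0},{"claw":-1,"travel":[0,0,0],"turn":0},{"claw":-1,"travel":[0,0,0],"turn":0},{"claw":-1,"travel":[0,0,0],"turn":0},{"claw":-1,"travel":[0,0,0],"turn":0}]' 40
python3 -m inch '[{"claw":-1,"travel":[0,0,0.2],"turn":0},{"claw":-1,"travel":[0,0,0.4],"turn":0},{"claw":-1,"travel":[0,0,0.6],"turn":0},{"claw":-1,"travel":[0,0,0.65],"turn":0},{"claw":-1,"travel":[0,0,0.65],"turn":0}]'
```

```text
clock: 14.75
position: [0.5982, 0.2547, 0.04]
ee_rot: [-0.006, 0.121, 0.993, -0.003]
contact_force: [-0.4, -0.2, -0.3]
width: 0.0513
gripper_force: 0.0
clock: 15.25
position: [0.6035, 0.2582, 0.048]
ee_rot: [0.001, 0.12, 0.993, 0.0]
contact_force: [0.8, -0.6, 3.9]
width: 0.0248
gripper_force: 44.4
clock: 15.75
position: [0.6034, 0.2585, 0.1786]
ee_rot: [0.002, 0.12, 0.993, 0.001]
contact_force: [-0.4, 0.5, -2.5]
width: 0.0246
gripper_force: 43.8
```

```bash
python3 -m inch '[{"claw":-1,"travel":[-0.02,-0.2,0],"turn":0.04},{"claw":-1,"travel":[-0.04,-0.4,0],"turn":0.08},{"claw":-1,"travel":[-0.06,-0.6,0],"turn":0.12},{"claw":-1,"travel":[-0.085,-0.8,0],"turn":0.139},{"claw":-1,"travel":[-0.085,-0.98,0],"turn":0.139}]'
python3 -m inch '[{"claw":-1,"travel":[0,0,0],"turn":0},{"claw":-1,"travel":[0,0,-0.2],"turn":0},{"claw":-1,"travel":[0,0,-0.4],"turn":0},{"claw":-1,"travel":[0,0,-0.55],"turn":0},{"claw":-1,"travel":[0,0,-0.55],"turn":0}]'
python3 -m inch '[{"claw":-1,"travel":[0,0,-0.03],"turn":0},{"claw":-1,"travel":[0,0,-0.06],"turn":0},{"claw":-1,"travel":[0,0,-0.06],"turn":0}]'
```

```text
clock: 16.25
position: [0.5829, 0.0604, 0.1734]
ee_rot: [-0.003, -0.098, 0.995, 0.0]
contact_force: [1.0, -0.2, -2.1]
width: 0.0252
gripper_force: 43.8
clock: 16.75
position: [0.5802, 0.0626, 0.0602]
ee_rot: [-0.007, -0.098, 0.995, 0.001]
contact_force: [-0.9, 0.1, -1.7]
width: 0.0247
gripper_force: 43.6
clock: 17.05
position: [0.5869, 0.0624, 0.056]
ee_rot: [0.002, -0.098, 0.995, -0.0]
contact_force: [0.8, -0.9, -2.5]
width: 0.0248
gripper_force: 43.9
```

```bash
python3 -m inch '[{"claw":-1,"travel":[0,0,-0.02],"turn":0},{"claw":-1,"travel":[0,0,-0.02],"turn":0},{"claw":-0.1,"travel":[0,0,-0.02],"turn":0},{"claw":-0.1,"travel":[0,0,-0.02],"turn":0},{"claw":-0.1,"travel":[0,0,-0.02],"turn":0}]'
python3 -m inch '[{"claw":-0.1,"travel":[0,0,0.2],"turn":0},{"claw":-0.1,"travel":[0,0,0.45],"turn":0},{"claw":-0.1,"travel":[0,0,0.7],"turn":0},{"claw":0.2,"travel":[0,0,0.9],"turn":0},{"claw":0.2,"travel":[0,0,0.9],"turn":0}]'
```

```text
clock: 17.55
position: [0.586, 0.0621, 0.0508]
ee_rot: [0.001, -0.098, 0.995, -0.0]
contact_force: [-0.5, 0.9, 0.3]
width: 0.0383
gripper_force: 0.0
clock: 18.05
position: [0.5893, 0.062, 0.2369]
ee_rot: [0.007, -0.098, 0.995, -0.001]
contact_force: [0.8, -0.1, -0.3]
width: 0.051
gripper_force: 0.0
```

```bash
python3 -m inch '[{"claw":0.2,"travel":[-0.07,0.17,0],"turn":0.04},{"claw":0.2,"travel":[-0.14,0.34,0],"turn":0.08},{"claw":0.2,"travel":[-0.22,0.52,0],"turn":0.12},{"claw":0.2,"travel":[-0.29,0.69,0],"turn":0.16},{"claw":0.2,"travel":[-0.36,0.86,0],"turn":0.166}]'
python3 -m inch '[{"claw":0.2,"travel":[-0.07,0.17,0],"turn":0},{"claw":0.2,"travel":[-0.14,0.34,0],"turn":0},{"claw":0.2,"travel":[-0.22,0.52,0],"turn":0},{"claw":0.2,"travel":[-0.29,0.69,0],"turn":0},{"claw":0.2,"travel":[-0.36,0.86,0],"turn":0}]'
python3 -m inch '[{"claw":0.2,"travel":[0,0,0],"turn":0},{"claw":0.2,"travel":[0,0,0],"turn":0},{"claw":0.2,"travel":[0,0,0],"turn":0}]'
python3 cast.py w8|head -1
```

```text
clock: 18.55
position: [0.5124, 0.2352, 0.2289]
ee_rot: [-0.001, -0.352, 0.936, 0.0]
contact_force: [-0.1, -0.5, -0.2]
width: 0.0516
gripper_force: 0.0
clock: 19.05
position: [0.4405, 0.4071, 0.2289]
ee_rot: [-0.001, -0.351, 0.936, -0.0]
contact_force: [0.4, 0.0, -0.6]
width: 0.0512
gripper_force: 0.0
clock: 19.35
position: [0.4417, 0.4051, 0.2294]
ee_rot: [-0.001, -0.351, 0.936, -0.001]
contact_force: [0.2, 0.7, -0.2]
width: 0.0513
gripper_force: 0.0
tcp [0.4417 0.4051 0.2294] yaw -2.425
```

View pics/w8.png

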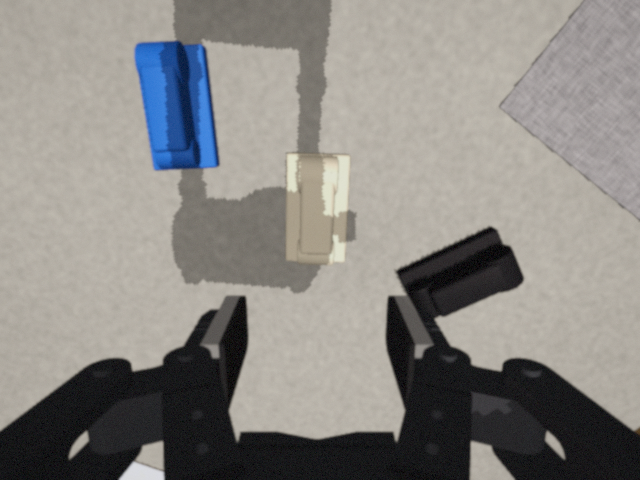

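The scroll is centred at about (317,208) and aligned with the tool. The blue and black look-alikes stand clear of the fingers.

```bash
python3 -c "
from h import *
c=load('w8');P=[at_z(p,.014,c) for p in((287,153),(350,153),(346,262),(287,262))];print(np.mean(P,0),np.linalg.norm(P[0]-P[3]),np.linalg.norm(P[0]-P[1]))
a=at_z((318,157),.04,c);b=at_z((316,263),.04,c);print((a+b)/2,np.arctan2(*(a-b)[1::-1]),np.linalg.norm(a-b))"
```

```text
[0.4425606  0.40639077 0.014     ] 0.09275724786812999 0.05070048980207437
[0.44014481 0.40368424 0.04      ] -2.442599688356457 0.08359071225666787
```

```bash
python3 -m inch '[{"claw":0.2,"travel":[0,0,-0.25],"turn":0},{"claw":0.2,"travel":[0,0,-0.5],"turn":0},{"claw":0.2,"travel":[0,0,-0.75],"turn":0},{"claw":0.2,"travel":[0,0,-0.93],"turn":0},{"claw":0.2,"travel":[0,0,-0.93],"turn":0}]'
python3 -m inch '[{"claw":-1,"travel":[0,0,0],"turn":0},{"claw":-1,"travel":[0,0,0],"turn":0},{"claw":-1,"travel":[0,0,0],"turn":0},{"claw":-1,"travel":[0,0,0],"turn":0},{"claw":-1,"travel":[0,0,0],"turn":0}]' 40
python3 -m inch '[{"claw":-1,"travel":[0,0,0.2],"turn":0},{"claw":-1,"travel":[0,0,0.4],"turn":0},{"claw":-1,"travel":[0,0,0.6],"turn":0},{"claw":-1,"travel":[0,0,0.65],"turn":0},{"claw":-1,"travel":[0,0,0.65],"turn":0}]'
```

```text
clock: 19.9
position: [0.4387, 0.4022, 0.0393]
ee_rot: [-0.006, -0.35, 0.937, -0.002]
contact_force: [-1.2, -0.7, -0.1]
width: 0.0512
gripper_force: 0.0
clock: 20.4
position: [0.443, 0.4068, 0.0467]
ee_rot: [0.002, -0.351, 0.936, 0.0]
contact_force: [0.7, -0.5, 7.0]
width: 0.0252
gripper_force: 41.9
clock: 20.9
position: [0.4422, 0.4067, 0.1764]
ee_rot: [0.002, -0.351, 0.936, 0.001]
contact_force: [0.7, 0.5, -1.6]
width: 0.0251
gripper_force: 40.8
```

```bash
python3 -m inch '[{"claw":-1,"travel":[0.08,-0.2,0.05],"turn":-0.04},{"claw":-1,"travel":[0.17,-0.38,0.1],"turn":-0.08},{"claw":-1,"travel":[0.26,-0.58,0.1],"turn":-0.12},{"claw":-1,"travel":[0.34,-0.77,0.1],"turn":-0.16},{"claw":-1,"travel":[0.42,-0.95,0.1],"turn":-0.166}]'
python3 -m inch '[{"claw":-1,"travel":[0.08,-0.2,0],"turn":0},{"claw":-1,"travel":[0.16,-0.4,0],"turn":0},{"claw":-1,"travel":[0.24,-0.6,0],"turn":0},{"claw":-1,"travel":[0.32,-0.8,0],"turn":0},{"claw":-1,"travel":[0.36,-0.95,0],"turn":0}]'
python3 -m inch '[{"claw":-1,"travel":[0.03,-0.2,0],"turn":0},{"claw":-1,"travel":[0.03,-0.3,-0.05],"turn":0},{"claw":-1,"travel":[0.03,-0.3,-0.25],"turn":0},{"claw":-1,"travel":[0.03,-0.3,-0.45],"turn":0},{"claw":-1,"travel":[0.03,-0.3,-0.65],"turn":0}]'
python3 -c "
from h import *
im,c=snap('scene','x9');im2,d=snap('side','s9')"
```

```text
clock: 21.4
position: [0.5245, 0.214, 0.1917]
ee_rot: [-0.002, -0.096, 0.995, -0.0]
contact_force: [0.5, 0.7, -1.4]
width: 0.0248
gripper_force: 40.8
clock: 21.9
position: [0.5973, 0.0235, 0.1913]
ee_rot: [-0.002, -0.097, 0.995, 0.0]
contact_force: [0.0, 0.4, -1.6]
width: 0.025
gripper_force: 40.8
clock: 22.4
position: [0.6015, -0.034, 0.0606]
ee_rot: [-0.002, -0.097, 0.995, 0.001]
contact_force: [0.9, 0.1, -2.2]
width: 0.025
gripper_force: 40.8
```

```bash
python3 -m inch '[{"claw":-1,"travel":[0,0,-0.03],"turn":0},{"claw":-1,"travel":[0,0,-0.06],"turn":0},{"claw":-1,"travel":[0,0,-0.06],"turn":0}]'
python3 -m inch '[{"claw":-1,"travel":[0,0,-0.005],"turn":0},{"claw":-0.1,"travel":[0,0,-0.005],"turn":0},{"claw":-0.1,"travel":[0,0,-0.005],"turn":0},{"claw":-0.1,"travel":[0,0,-0.005],"turn":0},{"claw":-0.1,"travel":[0,0,-0.005],"turn":0}]'
python3 -m inch '[{"claw":-0.1,"travel":[0,0,0.2],"turn":0},{"claw":-0.1,"travel":[0,0,0.45],"turn":0},{"claw":-0.1,"travel":[0,0,0.7],"turn":0},{"claw":0,"travel":[0,0,0.95],"turn":0},{"claw":0,"travel":[0,0,0.95],"turn":0}]'
python3 -m inch '[{"claw":0,"travel":[0.1,0.03,0.2],"turn":0},{"claw":0,"travel":[0.2,0.05,0.3],"turn":0},{"claw":0,"travel":[0.2,0.1,0.3],"turn":0},{"claw":0,"travel":[0.2,0.1,0.3],"turn":0}]'
python3 -c "
from h import *
im,c=snap('wrist','w10');im2,d=snap('side','s10')
cv2.imwrite('pics/t10.png',np.hstack([cv2.resize(im,(400,300)),cv2.resize(im2,(400,300))])[:,:,::-1]);print(get_state()['position'])"
```

```text
clock: 22.8
position: [0.6045, -0.034, 0.0544]
ee_rot: [0.001, -0.098, 0.995, -0.0]
contact_force: [-0.2, 0.7, 1.0]
width: 0.025
gripper_force: 40.6
clock: 23.3
position: [0.6037, -0.0339, 0.0515]
ee_rot: [0.0, -0.098, 0.995, 0.0]
contact_force: [0.1, -0.3, -0.6]
width: 0.0384
gripper_force: 0.0
clock: 23.8
position: [0.6077, -0.0346, 0.2496]
ee_rot: [0.008, -0.098, 0.995, -0.002]
contact_force: [0.7, 0.3, 0.0]
width: 0.0428
gripper_force: 0.0
clock: 24.2
position: [0.6431, -0.0127, 0.3004]
ee_rot: [-0.001, -0.098, 0.995, 0.001]
contact_force: [0.2, 0.2, -1.0]
width: 0.0425
gripper_force: 0.0
[ 0.64216068 -0.01367306  0.29947086]
```

View pics/t10.png

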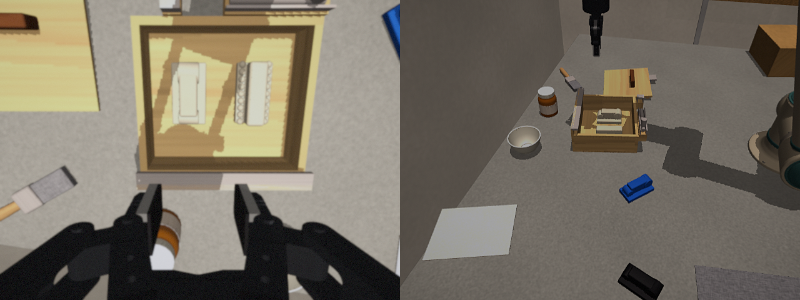

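Both casts lie relief up in the case (scroll left, moulding right), and no other pale cast is on the bench. For the return I need to know whether the lid kept its tilt while it hung free, so I'll fit that from the saved pictures and locate the handle.

```bash
python3 - <<'E'
from h import *
from scipy.optimize import least_squares
S=load('x5'); T=np.array([.5729,-.3051,.0883])
pts=[((.126,.116,-.025),(119,384+4)),((.126,.116,-.017),(119,384)),((-.077,.116,-.017),(75,320)),((.009,.05,.017),(48,346))]
def res(p):
    th,dz,dx,dy=p
    M=(R.from_euler('z',.2)*R.from_euler('y',th)).as_matrix()
    P=np.array([a for a,_ in pts])@M.T+T+[dx,dy,dz]
    return np.r_[(proj(P,S)-np.array([b for _,b in pts])).ravel(),(np.array([dx,dy])/.003)]
for t0 in(0.1,.35):
    o=least_squares(res,[t0,-.02,0,0]);print(o.x.round(3),o.fun.round(1))
im=cv2.imread('pics/w6.png');c=load('w6');h=cv2.cvtColor(im,cv2.COLOR_BGR2HSV)
mk=((h[:,:,2]<130)&(h[:,:,1]>130)).astype(np.uint8);mk=cv2.morphologyEx(mk,cv2.MORPH_OPEN,np.ones((5,5)))
for k in cv2.findContours(mk,0,2)[0]:
    if cv2.contourArea(k)<600: continue
    print(cv2.boundingRect(k),cv2.contourArea(k))
    P=np.array([at_z(p,.051,c)[:2] for p in k[:,0]],np.float32);r=cv2.minAreaRect(P);print(np.round(r[0],4),np.round(r[1],4),r[2])
cor=[(132,52),(283,54),(273,206),(142,211)]
for p in cor: print(at_z((p[0]*1.6,p[1]*1.6),.015,c).round(4))
E
```

```text
[-0.082 -0.044 -0.002 -0.002] [ 1.2  0.2 -0.   0.2  2.2 -0.2 -2.8 -0.1 -0.6 -0.7]
[-0.082 -0.044 -0.002 -0.002] [ 1.2  0.2 -0.   0.2  2.2 -0.2 -2.8 -0.1 -0.6 -0.7]
(297, 166, 23, 118) 1967.0
[ 0.5614 -0.3066] [0.0182 0.0999] 11.566476821899414
[ 0.4604 -0.211   0.015 ]
[ 0.6579 -0.1734  0.015 ]
[ 0.7081 -0.3939  0.015 ]
[ 0.5062 -0.443   0.015 ]
```

The fit says the lid straightened once free: the 10 mm deep grip pushed it flat. Plan for the return:
- Regrip with only about 5 mm of bite at low force.
- Tip the lid by resting its batten on the case's right wall and lowering the handle, with the lid yawed -90°.
- Carry it tipped to the lip.

First, to the handle.

```bash
python3 -m inch '[{"claw":0,"travel":[-0.05,-0.2,0],"turn":-0.045},{"claw":0,"travel":[-0.1,-0.4,0],"turn":-0.09},{"claw":0,"travel":[-0.15,-0.6,0],"turn":-0.135},{"claw":0,"travel":[-0.2,-0.8,0],"turn":-0.18},{"claw":0,"travel":[-0.2,-0.98,-0.1],"turn":-0.225}]'
python3 -m inch '[{"claw":0,"travel":[-0.05,-0.2,-0.1],"turn":-0.045},{"claw":0,"travel":[-0.1,-0.4,-0.2],"turn":-0.09},{"claw":0,"travel":[-0.2,-0.485,-0.3],"turn":-0.135},{"claw":0,"travel":[-0.2,-0.485,-0.4],"turn":-0.18},{"claw":0,"travel":[-0.2,-0.485,-0.6],"turn":-0.225}]'
python3 -m inch '[{"claw":0,"travel":[0,0,0],"turn":-0.049},{"claw":0,"travel":[0,0,0],"turn":-0.049},{"claw":0,"travel":[0,0,0],"turn":-0.049}]'
cat > hd.py <<'E'
from h import *
import sys
z=float(sys.argv[2]); s=get_state(); im,c=snap('wrist',sys.argv[1])
m=R.from_quat(np.r_[s['ee_rot'][1:],s['ee_rot'][0]]).as_matrix()
print("tcp",s['position'].round(4),"yaw",np.arctan2(m[1,0],m[0,0]).round(3))
h=cv2.cvtColor(im,cv2.COLOR_RGB2HSV)
mk=((h[:,:,2]<130)&(h[:,:,1]>130)).astype(np.uint8);mk=cv2.morphologyEx(mk,cv2.MORPH_OPEN,np.ones((5,5)))
for k in cv2.findContours(mk,0,2)[0]:
    if cv2.contourArea(k)<600: continue
    P=np.array([at_z(p,z,c)[:2] for p in k[:,0]],np.float32);r=cv2.minAreaRect(P);print(cv2.boundingRect(k),np.round(r[0],4),np.round(r[1],4),r[2])
E
python3 hd.py w11 .052
```

```text
clock: 24.8
position: [0.6023, -0.2122, 0.2829]
ee_rot: [0.001, 0.256, 0.967, -0.001]
contact_force: [0.4, 0.0, 0.1]
width: 0.0427
gripper_force: 0.0
clock: 25.3
position: [0.5629, -0.3088, 0.1618]
ee_rot: [0.002, 0.575, 0.818, -0.0]
contact_force: [1.0, -0.4, -0.5]
width: 0.043
gripper_force: 0.0
clock: 25.6
position: [0.5631, -0.307, 0.1611]
ee_rot: [-0.0, 0.632, 0.775, -0.0]
contact_force: [-1.4, -0.6, 0.8]
width: 0.0427
gripper_force: 0.0
tcp [ 0.5631 -0.307   0.1611] yaw 1.772
(298, 190, 32, 132) [ 0.5634 -0.3158] [0.0182 0.0818] 11.260113716125488
```

```bash
python3 -m inch '[{"claw":0,"travel":[-0.007,0,-0.2],"turn":0},{"claw":0,"travel":[-0.007,0,-0.4],"turn":0},{"claw":0,"travel":[-0.007,0,-0.47],"turn":0},{"claw":0,"travel":[-0.007,0,-0.47],"turn":0},{"claw":0,"travel":[-0.007,0,-0.47],"turn":0}]'
python3 -m inch '[{"claw":-1,"travel":[0,0,0],"turn":0},{"claw":-1,"travel":[0,0,0],"turn":0},{"claw":-1,"travel":[0,0,0],"turn":0},{"claw":-1,"travel":[0,0,0],"turn":0},{"claw":-1,"travel":[0,0,0],"turn":0}]' 22
python3 -m inch '[{"claw":-1,"travel":[0,0,0.1],"turn":0},{"claw":-1,"travel":[0,0,0.2],"turn":0},{"claw":-1,"travel":[0,0,0.3],"turn":0},{"claw":-1,"travel":[0,0,0.3],"turn":0},{"claw":-1,"travel":[0,0,0.3],"turn":0}]'
```

```text
clock: 26.15
position: [0.5633, -0.3077, 0.0688]
ee_rot: [0.001, 0.633, 0.774, 0.0]
contact_force: [-0.2, -0.3, 0.1]
width: 0.0427
gripper_force: 0.0
clock: 26.65
position: [0.5626, -0.3079, 0.0695]
ee_rot: [0.002, 0.633, 0.774, -0.0]
contact_force: [-2.4, -0.9, 7.2]
width: 0.0159
gripper_force: 21.6
clock: 27.15
position: [0.5624, -0.307, 0.1278]
ee_rot: [0.001, 0.633, 0.774, 0.0]
contact_force: [-0.6, -0.2, 0.0]
width: -0.0001
gripper_force: 0.0
```

The grip was too shallow and the pads slipped off. Reopen and take about 4 mm more.

```bash
python3 -m inch '[{"claw":0,"travel":[0,0,0.15],"turn":0},{"claw":0,"travel":[0,0,0.15],"turn":0},{"claw":0,"travel":[0,0,0.15],"turn":0},{"claw":0,"travel":[0,0,0.15],"turn":0},{"claw":0,"travel":[0,0,0.15],"turn":0}]'
python3 hd.py w12 .052
```

```text
clock: 27.65
position: [0.5615, -0.3065, 0.1558]
ee_rot: [-0.001, 0.633, 0.774, -0.0]
contact_force: [0.7, 0.2, -0.2]
width: 0.0428
gripper_force: 0.0
tcp [ 0.5615 -0.3065  0.1558] yaw 1.77
(302, 180, 33, 142) [ 0.5634 -0.3102] [0.0184 0.0855] 10.875680923461914
```

```bash
python3 -m inch '[{"claw":0,"travel":[0.005,0,-0.2],"turn":0},{"claw":0,"travel":[0.005,0,-0.4],"turn":0},{"claw":0,"travel":[0.005,0,-0.46],"turn":0},{"claw":0,"travel":[0.005,0,-0.46],"turn":0},{"claw":0,"travel":[0.005,0,-0.46],"turn":0}]'
python3 -m inch '[{"claw":-1,"travel":[0,0,0],"turn":0},{"claw":-1,"travel":[0,0,0],"turn":0},{"claw":-1,"travel":[0,0,0],"turn":0},{"claw":-1,"travel":[0,0,0],"turn":0},{"claw":-1,"travel":[0,0,0],"turn":0}]' 25
python3 -m inch '[{"claw":-1,"travel":[0,0,0.05],"turn":0},{"claw":-1,"travel":[0,0,0.1],"turn":0},{"claw":-1,"travel":[0,0,0.15],"turn":0},{"claw":-1,"travel":[0,0,0.2],"turn":0},{"claw":-1,"travel":[0,0,0.2],"turn":0}]'
```

```text
clock: 28.2
position: [0.564, -0.3075, 0.0663]
ee_rot: [0.001, 0.633, 0.774, 0.0]
contact_force: [0.1, -0.6, 0.2]
width: 0.0426
gripper_force: 0.0
clock: 28.7
position: [0.5639, -0.3078, 0.0675]
ee_rot: [0.002, 0.633, 0.774, -0.0]
contact_force: [-0.7, -1.1, 7.0]
width: 0.0166
gripper_force: 24.8
clock: 29.2
position: [0.5643, -0.3076, 0.1073]
ee_rot: [0.002, 0.633, 0.774, 0.0]
contact_force: [0.7, -0.2, -3.7]
width: 0.017
gripper_force: 24.8
```

Held. Raise it, turn -90° and move to beside the right wall.

```bash
python3 -m inch '[{"claw":-1,"travel":[0,0,0.2],"turn":-0.03},{"claw":-1,"travel":[0,0,0.4],"turn":-0.07},{"claw":-1,"travel":[0,0,0.6],"turn":-0.11},{"claw":-1,"travel":[0,0,0.7],"turn":-0.15},{"claw":-1,"travel":[0,0,0.7],"turn":-0.19}]'
python3 -m inch '[{"claw":-1,"travel":[0,0,0],"turn":-0.045},{"claw":-1,"travel":[0,0,0],"turn":-0.09},{"claw":-1,"travel":[0,0,0],"turn":-0.135},{"claw":-1,"travel":[0,0,0],"turn":-0.18},{"claw":-1,"travel":[0,0,0],"turn":-0.22}]'
python3 -m inch '[{"claw":-1,"travel":[0.04,0.17,0],"turn":-0.04},{"claw":-1,"travel":[0.08,0.34,0],"turn":-0.08},{"claw":-1,"travel":[0.13,0.52,0],"turn":-0.09},{"claw":-1,"travel":[0.17,0.708,0],"turn":-0.09},{"claw":-1,"travel":[0.17,0.708,-0.1],"turn":-0.09}]'
python3 -m inch '[{"claw":-1,"travel":[0,0,-0.1],"turn":0},{"claw":-1,"travel":[0,0,-0.2],"turn":0},{"claw":-1,"travel":[0,0,-0.3],"turn":0},{"claw":-1,"travel":[0,0,-0.35],"turn":0},{"claw":-1,"travel":[0,0,-0.35],"turn":0}]'
python3 hd.py w13 .14
```

```text
clock: 29.7
position: [0.5648, -0.308, 0.2498]
ee_rot: [0.004, 0.834, 0.551, 0.002]
contact_force: [0.4, -0.2, -4.1]
width: 0.0165
gripper_force: 25.6
clock: 30.2
position: [0.5628, -0.3067, 0.2447]
ee_rot: [-0.0, 0.972, 0.236, -0.0]
contact_force: [-0.3, 1.0, -3.7]
width: 0.0171
gripper_force: 25.5
clock: 30.7
position: [0.5996, -0.1603, 0.2277]
ee_rot: [-0.001, 0.995, 0.101, 0.003]
contact_force: [0.3, -1.7, -4.3]
width: 0.0163
gripper_force: 25.5
clock: 31.2
position: [0.5959, -0.1648, 0.1534]
ee_rot: [-0.001, 0.995, 0.099, -0.002]
contact_force: [-0.4, -0.3, -4.9]
width: 0.0169
gripper_force: 25.4
tcp [ 0.5959 -0.1648  0.1534] yaw 0.199
(291, 165, 52, 219) [ 0.611 -0.162] [0.0829 0.0174] 11.148418426513672
```

```bash
python3 -m inch '[{"claw":-1,"travel":[0,0,-0.03],"turn":0},{"claw":-1,"travel":[0,0,-0.045],"turn":0},{"claw":-1,"travel":[0.002,-0.01,-0.06],"turn":0},{"claw":-1,"travel":[0.002,-0.01,-0.06],"turn":0}]'
python3 -m inch '[{"claw":-1,"travel":[0.002,-0.012,-0.025],"turn":0},{"claw":-1,"travel":[0.004,-0.024,-0.05],"turn":0},{"claw":-1,"travel":[0.004,-0.024,-0.05],"turn":0}]'
python3 -m inch '[{"claw":-1,"travel":[0.002,-0.015,-0.025],"turn":0},{"claw":-1,"travel":[0.006,-0.03,-0.05],"turn":0},{"claw":-1,"travel":[0.006,-0.03,-0.05],"turn":0}]'
python3 -c "
from h import *
im,c=snap('side','s14')
im,c=snap('scene','x14')"
```

```text
clock: 31.65
position: [0.5975, -0.1676, 0.1432]
ee_rot: [0.0, 0.995, 0.099, -0.0]
contact_force: [0.6, -0.2, -3.4]
width: 0.0167
gripper_force: 25.4
clock: 31.95
position: [0.5987, -0.1727, 0.1334]
ee_rot: [0.0, 0.995, 0.099, 0.0]
contact_force: [-0.9, -0.5, 0.4]
width: 0.0019
gripper_force: 0.0
clock: 32.25
position: [0.5993, -0.1783, 0.1223]
ee_rot: [-0.0, 0.995, 0.099, -0.001]
contact_force: [-0.2, 0.2, 0.1]
width: -0.0001
gripper_force: 0.0
```

The lid slipped out of the shallow grip. Back off and look.

```bash
python3 -m inch '[{"claw":0,"travel":[0,-0.05,0.25],"turn":0},{"claw":0,"travel":[0,-0.05,0.5],"turn":0},{"claw":0,"travel":[-0.1,-0.05,0.75],"turn":0},{"claw":0,"travel":[-0.3,-0.05,0.9],"turn":0},{"claw":0,"travel":[-0.3,-0.05,0.9],"turn":0}]'
python3 -c "
from h import *
im,c=snap('wrist','w15');im2,d=snap('side','s15');im3,d=snap('scene','x15')
a=cv2.resize(im,(400,300));b=cv2.resize(im2[80:260,200:440],(400,300));e=cv2.resize(im3[170:470,0:400],(400,300));f=cv2.resize(cv2.imread('pics/s14.png')[80:260,200:440][:,:,::-1],(400,300))
cv2.imwrite('pics/t15.png',np.vstack([np.hstack([a,b]),np.hstack([e,f])])[:,:,::-1]);print(get_state()['position'])"
```

```text
clock: 32.85
position: [0.5382, -0.1885, 0.3094]
ee_rot: [0.003, 0.995, 0.099, 0.003]
contact_force: [1.0, -0.2, 0.5]
width: 0.0423
gripper_force: 0.0
[ 0.53960846 -0.18799562  0.30324925]
```

View pics/t15.png

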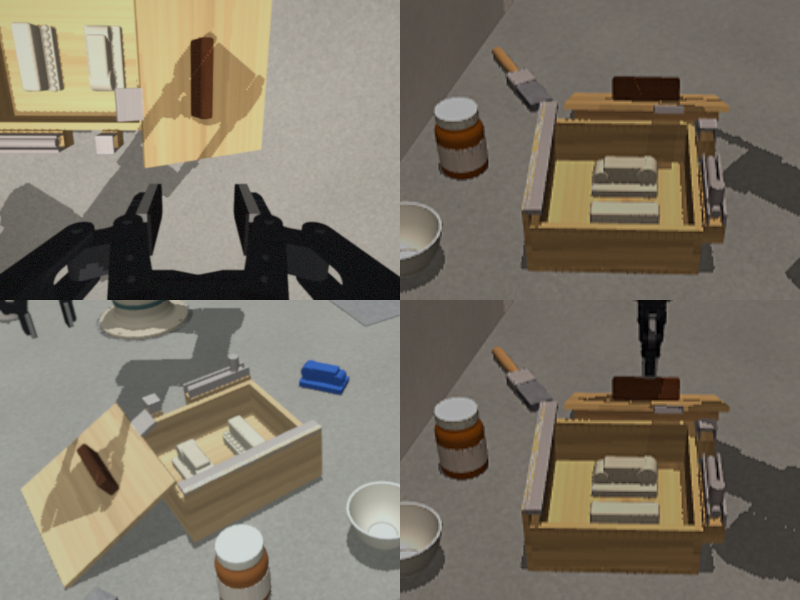

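The lid leans stably on the right wall, front edge on the rim and rear edge on the bench, so it already has the tilt I need. The corner pixels are scene (178,353), (67,455), (118,274), (22,360) and wrist (232,267), (416,240). I'll fit its pose.

```bash
cat > lid.py <<'E'
from h import *
from scipy.optimize import least_squares
S,W=load('x15'),load('w15')
f,r=-.077,.126
pts=[((f,.116,-.017),(178,353),S),((r,.116,-.017),(67,455),S),((f,-.116,-.017),(118,274),S),((r,-.116,-.017),(22,360),S),((f,-.116,-.017),(232,267),W),((r,-.116,-.017),(416,240),W)]
def M(p): return (R.from_euler('z',p[2])*R.from_euler('y',p[3])).as_matrix()
def res(p):
    z=.025*np.cos(p[3])+.126*np.sin(p[3]); m=M(p)
    return np.array([proj(m@a+[p[0],p[1],z],c)[0]-b for a,b,c in pts]).ravel()
o=least_squares(res,[.595,-.2,-1.37,.4],loss="soft_l1");p=o.x;print(p.round(4),o.fun.round(1))
z=.025*np.cos(p[3])+.126*np.sin(p[3]);c0=np.array([p[0],p[1],z]);m=M(p)
for n,a in dict(c=(0,0,0),F=(-.009,0,.017),R=(.009,0,.017),frontedge=(f,0,-.025),batF=(-.066,0,-.039),rear=(r,0,-.025)).items():
    P=c0+m@np.array(a); d=P[:2]-[.604,.0168]; print(n,P.round(4),"local",(d@[.98,.199]).round(4),(d@[-.199,.98]).round(4))
h=cv2.cvtColor(cv2.imread('pics/w15.png'),cv2.COLOR_BGR2HSV);mk=((h[:,:,2]<130)&(h[:,:,1]>130)).astype(np.uint8);mk=cv2.morphologyEx(mk,0*2+2,np.ones((5,5)))
for k in cv2.findContours(mk,0,2)[0]:
    if cv2.contourArea(k)>800: print(cv2.boundingRect(k),cv2.minAreaRect(k))
print("pred handle px",proj([c0+m@np.array([x,y,.017]) for x in(-.009,.009) for y in(-.05,.05)],W).round().tolist())
E
python3 lid.py
```

```text
[ 0.6035 -0.1773 -1.3655  0.4376] [ 0.5 -2.5 -2.  -0.4 -0.3 -0.5 -1.9 -2.4 -2.6 -0.4  1.1 -1.7]
c [ 0.6035 -0.1773  0.076 ] local -0.0391 -0.1901
F [ 0.6033 -0.1763  0.0952] local -0.0391 -0.1891
R [ 0.6067 -0.1923  0.0876] local -0.039 -0.2055
frontedge [ 0.5871 -0.0986  0.086 ] local -0.0395 -0.1098
batF [ 0.588  -0.1026  0.0687] local -0.0395 -0.1138
rear [ 0.6246 -0.2786  0.    ] local -0.0386 -0.2936
(305, 60, 37, 130) ((322.9999694824219, 124.49998474121094), (128.99996948242188, 35.99999237060547), 90.0)
pred handle px [[316.0, 191.0], [315.0, 59.0], [336.0, 189.0], [336.0, 60.0]]
```

The fit is tight (handle rows 60–190 match), with tilt about 0.44 rad. I'll grip the tilted handle with the tips about 5 mm below its lower top edge, where the opposing contacts are nearly level.

```bash
python3 -m inch '[{"claw":-0.2,"travel":[0.2,0.03,-0.2],"turn":0},{"claw":-0.2,"travel":[0.325,0.03,-0.4],"turn":0},{"claw":-0.2,"travel":[0.325,0.03,-0.6],"turn":0},{"claw":-0.2,"travel":[0.325,0.03,-0.7],"turn":0},{"claw":-0.2,"travel":[0.325,0.03,-0.7],"turn":0}]'
python3 -m inch '[{"claw":-0.2,"travel":[0,0,0],"turn":0},{"claw":-0.2,"travel":[0,0,0],"turn":0}]'
```

```text
clock: 33.5
position: [0.6022, -0.1804, 0.1564]
ee_rot: [-0.003, 0.995, 0.1, -0.005]
contact_force: [-0.3, -0.1, -0.4]
width: 0.0344
gripper_force: 0.0
clock: 33.7
position: [0.6057, -0.1825, 0.1644]
ee_rot: [0.001, 0.995, 0.099, 0.001]
contact_force: [-0.1, 0.2, 0.1]
width: 0.0344
gripper_force: 0.0
```

```bash
python3 -m inch '[{"claw":-0.2,"travel":[-0.005,0.005,-0.12],"turn":0},{"claw":-0.2,"travel":[-0.005,0.005,-0.24],"turn":0},{"claw":-0.2,"travel":[-0.005,0.005,-0.32],"turn":0},{"claw":-0.2,"travel":[-0.005,0.005,-0.32],"turn":0},{"claw":-0.2,"travel":[-0.005,0.005,-0.32],"turn":0}]'
python3 -m inch '[{"claw":-1,"travel":[0,0,0],"turn":0},{"claw":-1,"travel":[0,0,0],"turn":0},{"claw":-1,"travel":[0,0,0],"turn":0},{"claw":-1,"travel":[0,0,0],"turn":0},{"claw":-1,"travel":[0,0,0],"turn":0}]' 35
```

```text
clock: 34.2
position: [0.6045, -0.1816, 0.1009]
ee_rot: [0.001, 0.995, 0.099, 0.001]
contact_force: [0.2, 0.3, -0.5]
width: 0.0343
gripper_force: 0.0
clock: 34.7
position: [0.6054, -0.1836, 0.102]
ee_rot: [0.003, 0.995, 0.099, 0.002]
contact_force: [0.5, -5.5, 2.5]
width: 0.0217
gripper_force: 31.6
```

Width 21.7 mm is exactly as predicted for a tilted grip. Lift a little.

```bash
python3 -m inch '[{"claw":-1,"travel":[0,-0.01,0.05],"turn":0},{"claw":-1,"travel":[0,-0.02,0.1],"turn":0},{"claw":-1,"travel":[0,-0.03,0.2],"turn":0},{"claw":-1,"travel":[0,-0.03,0.3],"turn":0},{"claw":-1,"travel":[0,-0.03,0.3],"turn":0}]'
python3 -c "
from h import *
im,c=snap('wrist','w16');im2,d=snap('side','s16');im3,d=snap('scene','x16')"
python3 -m inch '[{"claw":-1,"travel":[0,0,0.1],"turn":0},{"claw":-1,"travel":[0,0,0.25],"turn":0},{"claw":-1,"travel":[0,0,0.4],"turn":0},{"claw":-1,"travel":[0,0,0.45],"turn":0},{"claw":-1,"travel":[0,0,0.45],"turn":0}]'
```

```text
clock: 35.2
position: [0.6052, -0.1876, 0.1627]
ee_rot: [0.001, 0.995, 0.099, 0.003]
contact_force: [1.4, -0.4, -3.8]
width: 0.0177
gripper_force: 34.0
clock: 35.85
position: [0.6039, -0.1872, 0.2498]
ee_rot: [0.0, 0.995, 0.099, 0.001]
contact_force: [0.1, 0.9, -4.2]
width: 0.0177
gripper_force: 34.0
```

The opening fell to 17.7 mm, so it may have straightened. I'll measure the tilt numerically from the silhouette.

```bash
cat > tilt.py <<'E'
from h import *
import sys
from scipy.optimize import minimize
phi=float(sys.argv[1]); tag=sys.argv[2]
s=get_state(); T=s['position']
views=[]
O=np.array([.604,.0168,0]);C=R.from_euler('z',.2).as_matrix()
box=np.array([[x,y,z] for x in(-.135,.11) for y in(-.122,.122) for z in(0,.108)])@C.T+O
for n in('scene','side'):
    im,c=snap(n,tag+n); h=cv2.cvtColor(im,cv2.COLOR_RGB2HSV)
    mk=((h[:,:,0]>8)&(h[:,:,0]<30)&(h[:,:,1]>75)&(h[:,:,2]>90)).astype(np.uint8)
    ign=np.zeros_like(mk); cv2.fillConvexPoly(ign,cv2.convexHull(proj(box,c).astype(np.int32)),1)
    views.append((mk,ign,c))
pl=np.array([[x,y,z] for x in(-.077,.126) for y in(-.116,.116) for z in(-.025,-.017)])
def cost(p,full=0):
    th,dx,dz=p; m=(R.from_euler('z',phi)*R.from_euler('y',th)).as_matrix()
    H=T+R.from_euler('z',phi).apply([dx,0,dz]); out=[]
    for mk,ign,c in views:
        q=np.zeros_like(mk); cv2.fillConvexPoly(q,cv2.convexHull((proj(pl@m.T+H,c)).round().astype(np.int32)),1)
        roi=cv2.dilate(q,np.ones((25,25)))&(1-ign); out.append((roi&(mk^q)).sum()/max(1,(q&(1-ign)).sum()))
    return out if full else sum(out)
best=min(((cost((t,x,z)),t,x,z) for t in np.arange(-.1,.61,.05) for x in(-.012,-.004,.004,.012) for z in(-.036,-.03,-.024,-.018)))
o=minimize(cost,best[1:],method='Nelder-Mead',options=dict(initial_simplex=[best[1:],(best[1]+.06,*best[2:]),(best[1],best[2]+.006,best[3]),(best[1],best[2],best[3]+.006)]))
print("best grid",np.round(best,3),"opt",o.x.round(4),o.fun,np.round(cost(o.x,1),3))
for t in(0,.1,.2,.3,.4,.5): print(t,min(cost((t,x,z)) for x in(-.012,-.006,0,.006,.012) for z in(-.036,-.031,-.026,-.02)).__round__(3))
E
python3 tilt.py -1.37 a
```

```text
best grid [ 0.991  0.2    0.004 -0.03 ] opt [ 0.1968 -0.0026 -0.0276] 0.9762314709247943 [0.58  0.396]
0 1.223
0.1 1.118
0.2 0.982
0.3 1.164
0.4 1.388
0.5 1.614
```

The cost has a clear minimum at about 0.2 rad, so part of the tilt survived. By geometry that is just enough: coming down with the rear edge right at the lip, the front clears the knob within 2–3 mm, and contact there only adds tilt. Turn back +90° and go above the case.

```bash
python3 -m inch '[{"claw":-1,"travel":[0,0,0],"turn":0.03},{"claw":-1,"travel":[0,0,0],"turn":0.07},{"claw":-1,"travel":[0,0,0],"turn":0.11},{"claw":-1,"travel":[0,0,0],"turn":0.15},{"claw":-1,"travel":[0,0,0],"turn":0.19}]'
python3 -m inch '[{"claw":-1,"travel":[0,0,0],"turn":0.04},{"claw":-1,"travel":[0,0,0],"turn":0.08},{"claw":-1,"travel":[0,0,0],"turn":0.12},{"claw":-1,"travel":[0,0,0],"turn":0.16},{"claw":-1,"travel":[0,0,0],"turn":0.2}]'
python3 -m inch '[{"claw":-1,"travel":[-0.04,0.18,0],"turn":0.04},{"claw":-1,"travel":[-0.09,0.4,0],"turn":0.08},{"claw":-1,"travel":[-0.14,0.6,0],"turn":0.11},{"claw":-1,"travel":[-0.2,0.8,0],"turn":0.11},{"claw":-1,"travel":[-0.225,0.975,0],"turn":0.11}]'
python3 -m inch '[{"claw":-1,"travel":[0,0,0],"turn":0},{"claw":-1,"travel":[0,0,0],"turn":0},{"claw":-1,"travel":[0,0,0],"turn":0}]'
python3 -c "
from h import *
s=get_state();m=R.from_quat(np.r_[s['ee_rot'][1:],s['ee_rot'][0]]).as_matrix();print(s['position'],np.arctan2(m[1,0],m[0,0]))"
python3 tilt.py 0.2 b
```

```text
clock: 36.45
position: [0.6024, -0.1867, 0.2464]
ee_rot: [-0.002, 0.921, 0.39, -0.002]
contact_force: [0.7, 0.6, -3.8]
width: 0.0177
gripper_force: 34.0
clock: 36.95
position: [0.6024, -0.1867, 0.2464]
ee_rot: [-0.002, 0.755, 0.655, -0.001]
contact_force: [0.8, -0.2, -3.7]
width: 0.0177
gripper_force: 34.0
clock: 37.45
position: [0.5557, 0.0099, 0.2468]
ee_rot: [-0.003, 0.633, 0.774, -0.001]
contact_force: [0.1, 0.9, -4.5]
width: 0.0178
gripper_force: 33.9
clock: 37.75
position: [0.5582, 0.0072, 0.248]
ee_rot: [-0.001, 0.634, 0.774, -0.001]
contact_force: [0.3, -0.7, -4.0]
width: 0.0175
gripper_force: 34.0
[0.55820637 0.00722212 0.24801929] 1.7692889893798263
best grid [ 0.924  0.15  -0.004 -0.03 ] opt [ 0.1686 -0.0034 -0.0283] 0.9108122770973968 [0.707 0.204]
0 1.018
0.1 0.96
0.2 0.934
0.3 1.003
0.4 1.121
0.5 1.217
```

```bash
python3 -m inch '[{"claw":-1,"travel":[0,0,-0.15],"turn":0},{"claw":-1,"travel":[0,0,-0.3],"turn":0},{"claw":-1,"travel":[0,0,-0.385],"turn":0},{"claw":-1,"travel":[0,0,-0.385],"turn":0},{"claw":-1,"travel":[0,0,-0.385],"turn":0}]'
python3 -m inch '[{"claw":-1,"travel":[0.025,0.005,0],"turn":0},{"claw":-1,"travel":[0.05,0.01,0],"turn":0},{"claw":-1,"travel":[0.05,0.01,0],"turn":0}]'
python3 -m inch '[{"claw":-1,"travel":[0.02,0.004,0],"turn":0},{"claw":-1,"travel":[0.03,0.006,0],"turn":0},{"claw":-1,"travel":[0.03,0.006,0],"turn":0}]'
```

```text
clock: 38.35
position: [0.5586, 0.0071, 0.1725]
ee_rot: [-0.0, 0.634, 0.773, -0.0]
contact_force: [0.0, 0.6, -3.1]
width: 0.0177
gripper_force: 34.2
clock: 38.65
position: [0.5702, 0.01, 0.1731]
ee_rot: [0.001, 0.633, 0.774, 0.001]
contact_force: [-0.6, -0.2, -4.6]
width: 0.0177
gripper_force: 33.5
clock: 38.95
position: [0.5736, 0.0113, 0.1721]
ee_rot: [-0.001, 0.633, 0.774, -0.001]
contact_force: [-3.0, 0.2, -1.8]
width: 0.0176
gripper_force: 33.5
```

Contact with the lip's front face felt, as predicted. Back off 2 mm, lower about 11 mm, and slide in under the lip.

```bash
python3 -m inch '[{"claw":-1,"travel":[-0.015,-0.003,0],"turn":0},{"claw":-1,"travel":[-0.015,-0.003,-0.02],"turn":0},{"claw":-1,"travel":[-0.015,-0.003,-0.04],"turn":0},{"claw":-1,"travel":[-0.015,-0.003,-0.04],"turn":0}]'
python3 -m inch '[{"claw":-1,"travel":[0,0,-0.02],"turn":0},{"claw":-1,"travel":[0,0,-0.03],"turn":0},{"claw":-1,"travel":[0,0,-0.03],"turn":0}]'
```

```text
clock: 39.35
position: [0.5713, 0.0104, 0.1635]
ee_rot: [-0.0, 0.633, 0.774, -0.0]
contact_force: [-0.7, -0.5, -5.4]
width: 0.0176
gripper_force: 33.6
clock: 39.65
position: [0.5717, 0.0105, 0.1583]
ee_rot: [0.0, 0.633, 0.774, 0.0]
contact_force: [-0.3, -0.1, -3.4]
width: 0.0172
gripper_force: 32.8
```

```bash
python3 -m inch '[{"claw":-1,"travel":[0.015,0.003,0],"turn":0},{"claw":-1,"travel":[0.03,0.006,0],"turn":0},{"claw":-1,"travel":[0.03,0.006,0],"turn":0}]'
python3 tilt.py 0.2 c | head -1
```

```text
clock: 39.95
position: [0.5751, 0.0106, 0.1579]
ee_rot: [-0.002, 0.633, 0.774, -0.003]
contact_force: [-6.5, -2.5, -0.4]
width: 0.0174
gripper_force: 33.8
best grid [ 1.385  0.2   -0.004 -0.036] opt [ 0.1997 -0.004  -0.036 ] 1.3616071428571428 [1.143 0.219]
```

```bash
python3 -m inch '[{"claw":-1,"travel":[-0.025,-0.005,0],"turn":0},{"claw":-1,"travel":[-0.025,-0.005,-0.015],"turn":0},{"claw":-1,"travel":[-0.025,-0.005,-0.03],"turn":0},{"claw":-1,"travel":[-0.025,-0.005,-0.03],"turn":0}]'
python3 -m inch '[{"claw":-1,"travel":[0.015,0.003,0],"turn":0},{"claw":-1,"travel":[0.04,0.008,0],"turn":0},{"claw":-1,"travel":[0.04,0.008,0],"turn":0}]'
```

```text
clock: 40.45
position: [0.5727, 0.0106, 0.1571]
ee_rot: [0.001, 0.633, 0.774, 0.001]
contact_force: [-8.2, 0.5, 21.5]
width: 0.0178
gripper_force: 37.0
clock: 40.75
position: [0.5766, 0.01, 0.1543]
ee_rot: [-0.001, 0.632, 0.775, -0.004]
contact_force: [-9.6, -4.5, 8.6]
width: 0.0174
gripper_force: 33.9
```

```bash
cat > prof.py <<'E'
from h import *
s=get_state(); im,c=snap('wrist','wp'); print(s['position'].round(4))
C=R.from_euler('z',.2).as_matrix();O=np.array([.604,.0168,0])
g=cv2.GaussianBlur(im,(3,3),0)
for y in(.04,.09):
  for lab,z,xs in(("lip z.103",.103,np.arange(.068,.112,.004)),("knobside z.128",.128,np.arange(-.14,-.07,.005))):
    P=proj([C@[x,y,z]+O for x in xs],c).round().astype(int)
    print(y,lab,[(round(float(x)*1000),tuple(int(v) for v in g[v_,u])) if 0<=u<640 and 0<=v_<480 else None for x,(u,v_) in zip(xs,P)])
E
python3 prof.py; python3 -c "
from h import *
S=load('cscene');D=load('cside')
"
```

```text
[0.5766 0.01   0.1543]
0.04 lip z.103 [(68, (210, 204, 146)), (72, (210, 203, 145)), (76, (209, 203, 147)), (80, (209, 202, 144)), (84, (78, 67, 60)), (88, (134, 125, 120)), (92, (195, 184, 178)), (96, (195, 184, 178)), (100, (195, 184, 178)), (104, (196, 187, 179)), None]
0.04 knobside z.128 [(-140, (110, 106, 100)), (-135, (110, 106, 100)), (-130, (110, 106, 100)), (-125, (111, 109, 101)), (-120, (108, 103, 97)), (-115, (131, 122, 116)), (-110, (77, 66, 58)), (-105, (211, 198, 141)), (-100, (211, 199, 143)), (-95, (211, 198, 141)), (-90, (212, 200, 143)), (-85, (212, 200, 142)), (-80, (212, 205, 147)), (-75, (212, 203, 145)), (-70, (213, 201, 142))]
0.09 lip z.103 [(68, (205, 200, 143)), (72, (205, 197, 140)), (76, (205, 198, 140)), (80, (203, 200, 142)), (84, (114, 104, 77)), (88, (84, 78, 74)), (92, (189, 178, 172)), None, None, None, None]
0.09 knobside z.128 [None, None, (-130, (161, 155, 146)), (-125, (189, 179, 171)), (-120, (188, 177, 171)), (-115, (196, 185, 179)), (-110, (204, 195, 138)), (-105, (205, 193, 136)), (-100, (206, 192, 135)), (-95, (207, 194, 139)), (-90, (207, 196, 139)), (-85, (207, 195, 138)), (-80, (208, 200, 142)), (-75, (208, 197, 139)), (-70, (209, 195, 137))]
```

The lip is unobstructed, but at about 0.19 rad the plate jams between lip and knob: it needs a little more tilt. I'll lift off, go back to the right wall, and press the front up to about 0.37 rad in this deeper grip.

```bash
python3 -m inch '[{"claw":-1,"travel":[-0.03,-0.006,0.03],"turn":0},{"claw":-1,"travel":[-0.05,-0.01,0.2],"turn":0},{"claw":-1,"travel":[-0.05,-0.01,0.4],"turn":0},{"claw":-1,"travel":[-0.05,-0.1,0.5],"turn":0},{"claw":-1,"travel":[-0.05,-0.3,0.5],"turn":-0.03}]'
python3 -m inch '[{"claw":-1,"travel":[0.05,-0.2,0],"turn":-0.04},{"claw":-1,"travel":[0.1,-0.4,0],"turn":-0.08},{"claw":-1,"travel":[0.15,-0.6,0],"turn":-0.12},{"claw":-1,"travel":[0.18,-0.7,0],"turn":-0.16},{"claw":-1,"travel":[0.18,-0.7,0],"turn":-0.2}]'
python3 -m inch '[{"claw":-1,"travel":[0,0,0],"turn":-0.045},{"claw":-1,"travel":[0,0,0],"turn":-0.09},{"claw":-1,"travel":[0,0,0],"turn":-0.135},{"claw":-1,"travel":[0,0,0],"turn":-0.18},{"claw":-1,"travel":[0,0,0],"turn":-0.22}]'
python3 -m inch '[{"claw":-1,"travel":[0,0,0],"turn":-0.05},{"claw":-1,"travel":[0,0,0],"turn":-0.05},{"claw":-1,"travel":[0,0,0],"turn":-0.05},{"claw":-1,"travel":[0,0,0],"turn":-0.05}]'
python3 tilt.py -1.37 d | head -1
python3 -c "
from h import *
s=get_state();m=R.from_quat(np.r_[s['ee_rot'][1:],s['ee_rot'][0]]).as_matrix();print(s['position'],np.arctan2(m[1,0],m[0,0]))
d=s['position'][:2]-[.604,.0168];print('local',d@[.98,.199],d@[-.199,.98])"
```

```text
clock: 41.3
position: [0.5732, -0.0457, 0.2568]
ee_rot: [0.003, 0.669, 0.744, 0.004]
contact_force: [0.1, -1.0, -4.8]
width: 0.0164
gripper_force: 35.0
clock: 41.8
position: [0.6078, -0.1916, 0.2517]
ee_rot: [0.001, 0.868, 0.496, 0.0]
contact_force: [-0.6, 0.8, -4.4]
width: 0.0171
gripper_force: 35.0
clock: 42.3
position: [0.6069, -0.1875, 0.2521]
ee_rot: [-0.0, 0.985, 0.174, 0.0]
contact_force: [-0.4, -0.8, -4.0]
width: 0.0167
gripper_force: 35.0
clock: 42.7
position: [0.6067, -0.1877, 0.2523]
ee_rot: [-0.0, 0.995, 0.1, 0.0]
contact_force: [0.3, -0.1, -5.4]
width: 0.0171
gripper_force: 35.0
best grid [ 1.201  0.2   -0.004 -0.036] opt [ 0.1591  0.0013 -0.0391] 1.1905742782875728 [0.56 0.63]
[ 0.60663462 -0.18771379  0.25231129] 0.2000491850927574
local -0.03811631845666224 -0.20094780400674095
```

```bash
sed -i 's/(h\[:,:,0\]>8)&(h\[:,:,0\]<30)&(h\[:,:,1\]>75)&(h\[:,:,2\]>90)/(h[:,:,0]>5)\&(h[:,:,0]<36)\&(h[:,:,1]>52)\&(h[:,:,2]>60)/; s/(-.036,-.03,-.024,-.018)/(-.042,-.036,-.03,-.024,-.018)/' tilt.py
python3 tilt.py -1.37 e
```

```text
best grid [ 0.646  0.1   -0.004 -0.042] opt [ 0.1252 -0.006  -0.0403] 0.6276875673158367 [0.135 0.492]
0 0.688
0.1 0.654
0.2 0.72
0.3 0.957
0.4 1.658
0.5 1.907
```

```bash
sed -e "s/for n in('scene','side')/for n in('scene',)/" tilt.py > tilt1.py
python3 tilt1.py -1.37 f
```

```text
best grid [ 0.137  0.2   -0.004 -0.036] opt [ 0.1854 -0.0028 -0.0373] 0.13252582828642678 [0.133]
0 0.194
0.1 0.16
0.2 0.145
0.3 0.164
0.4 0.189
0.5 0.233
```

The grip is shallow now (tilt about 0.18). I'll lean the lid on the wall again as before, release it there, and regrip a little deeper on the tilted handle at lower force.

```bash
python3 -m inch '[{"claw":-1,"travel":[-0.013,0.066,-0.15],"turn":0},{"claw":-1,"travel":[-0.013,0.066,-0.3],"turn":0},{"claw":-1,"travel":[-0.013,0.066,-0.45],"turn":0},{"claw":-1,"travel":[-0.013,0.066,-0.53],"turn":0},{"claw":-1,"travel":[-0.013,0.066,-0.53],"turn":0}]'
python3 -m inch '[{"claw":-1,"travel":[0,0,-0.03],"turn":0},{"claw":-1,"travel":[0.001,-0.006,-0.06],"turn":0},{"claw":-1,"travel":[0.001,-0.006,-0.06],"turn":0}]'
python3 -m inch '[{"claw":-1,"travel":[0.001,-0.006,-0.025],"turn":0},{"claw":-1,"travel":[0.002,-0.012,-0.05],"turn":0},{"claw":-1,"travel":[0.002,-0.012,-0.05],"turn":0}]'
```

```text
clock: 43.45
position: [0.6026, -0.1737, 0.1437]
ee_rot: [-0.001, 0.995, 0.099, -0.002]
contact_force: [-0.1, 1.6, -2.0]
width: 0.0171
gripper_force: 34.9
clock: 43.75
position: [0.6043, -0.1764, 0.1349]
ee_rot: [0.001, 0.995, 0.099, 0.0]
contact_force: [-2.5, -1.3, 0.0]
width: 0.017
gripper_force: 36.3
clock: 44.05
position: [0.6051, -0.1798, 0.125]
ee_rot: [0.001, 0.995, 0.099, 0.001]
contact_force: [-2.0, -5.0, 4.0]
width: 0.0171
gripper_force: 41.3
```

```bash
python3 -m inch '[{"claw":-1,"travel":[0.001,-0.006,-0.025],"turn":0},{"claw":-1,"travel":[0.002,-0.012,-0.05],"turn":0},{"claw":-1,"travel":[0.002,-0.012,-0.05],"turn":0}]'
python3 tilt1.py -1.37 g
```

```text
clock: 44.35
position: [0.606, -0.1834, 0.1152]
ee_rot: [0.003, 0.995, 0.099, 0.001]
contact_force: [-1.6, -6.2, 3.1]
width: 0.0171
gripper_force: 38.4
best grid [ 0.129  0.45  -0.004 -0.03 ] opt [ 0.4556 -0.0027 -0.0331] 0.12002748721081163 [0.12]
0 0.309
0.1 0.269
0.2 0.214
0.3 0.154
0.4 0.127
0.5 0.139
```

It is still held, now at about 0.45 rad. Lift gently and measure what tilt remains.

```bash
python3 -m inch '[{"claw":-1,"travel":[0,0,0.02],"turn":0},{"claw":-1,"travel":[0,-0.005,0.06],"turn":0},{"claw":-1,"travel":[0,-0.01,0.15],"turn":0},{"claw":-1,"travel":[0,-0.01,0.25],"turn":0},{"claw":-1,"travel":[0,-0.01,0.25],"turn":0}]'
python3 tilt1.py -1.37 i
```

```text
clock: 44.9
position: [0.6069, -0.1826, 0.1667]
ee_rot: [0.001, 0.995, 0.099, 0.003]
contact_force: [0.6, 0.2, -3.4]
width: 0.0169
gripper_force: 35.3
best grid [ 0.121  0.35  -0.004 -0.036] opt [ 0.3513 -0.0044 -0.0335] 0.10489562439640443 [0.105]
0 0.254
0.1 0.197
0.2 0.139
0.3 0.116
0.4 0.13
0.5 0.173
```

About 0.33 rad retained. Carry it to the case.

```bash
python3 -m inch '[{"claw":-1,"travel":[0,-0.02,0.1],"turn":0.03},{"claw":-1,"travel":[0,-0.02,0.2],"turn":0.07},{"claw":-1,"travel":[0,-0.02,0.3],"turn":0.11},{"claw":-1,"travel":[0,-0.02,0.42],"turn":0.15},{"claw":-1,"travel":[0,-0.02,0.42],"turn":0.19}]'
python3 -m inch '[{"claw":-1,"travel":[0,0,0],"turn":0.04},{"claw":-1,"travel":[0,0,0],"turn":0.08},{"claw":-1,"travel":[0,0,0],"turn":0.12},{"claw":-1,"travel":[0,0,0],"turn":0.16},{"claw":-1,"travel":[0,0,0],"turn":0.2}]'
python3 -m inch '[{"claw":-1,"travel":[-0.04,0.18,0],"turn":0.04},{"claw":-1,"travel":[-0.08,0.4,0],"turn":0.08},{"claw":-1,"travel":[-0.12,0.6,0],"turn":0.11},{"claw":-1,"travel":[-0.17,0.8,0],"turn":0.11},{"claw":-1,"travel":[-0.19,0.97,0],"turn":0.11}]'
python3 -m inch '[{"claw":-1,"travel":[0,0,0],"turn":0},{"claw":-1,"travel":[0,0,0],"turn":0},{"claw":-1,"travel":[0,0,0],"turn":0}]'
python3 -c "
from h import *
s=get_state();m=R.from_quat(np.r_[s['ee_rot'][1:],s['ee_rot'][0]]).as_matrix();print(np.arctan2(m[1,0],m[0,0]))
d=s['position'][:2]-[.604,.0168];print('local',d@[.98,.199],d@[-.199,.98])"
python3 tilt.py 0.2 j|head -1
```

```text
clock: 45.45
position: [0.6063, -0.1866, 0.2504]
ee_rot: [0.001, 0.921, 0.39, 0.002]
contact_force: [1.9, -0.8, -4.3]
width: 0.0166
gripper_force: 35.3
clock: 45.95
position: [0.6043, -0.1858, 0.2461]
ee_rot: [-0.002, 0.755, 0.655, -0.0]
contact_force: [0.0, -0.4, -4.5]
width: 0.0166
gripper_force: 35.3
clock: 46.45
position: [0.5647, 0.0101, 0.2465]
ee_rot: [-0.002, 0.633, 0.774, -0.001]
contact_force: [0.8, 0.0, -4.6]
width: 0.0171
gripper_force: 35.2
clock: 46.75
position: [0.5668, 0.007, 0.2473]
ee_rot: [-0.0, 0.634, 0.774, -0.001]
contact_force: [-0.7, -0.7, -4.3]
width: 0.0166
gripper_force: 33.7
1.7694310106144073
local -0.03841878124879748 -0.002152178496758327
best grid [ 0.423  0.3   -0.004 -0.03 ] opt [ 0.3087 -0.0053 -0.0314] 0.40648597381942236 [0.191 0.215]
```

Tilt 0.31 rad over the case. Lower so the rear edge is at about z 0.084 ahead of the lip, then slide in.

```bash
python3 -m inch '[{"claw":-1,"travel":[-0.002,0.01,-0.15],"turn":0},{"claw":-1,"travel":[-0.002,0.01,-0.25],"turn":0},{"claw":-1,"travel":[-0.002,0.01,-0.35],"turn":0},{"claw":-1,"travel":[-0.002,0.01,-0.35],"turn":0},{"claw":-1,"travel":[-0.002,0.01,-0.35],"turn":0}]'
python3 -m inch '[{"claw":-1,"travel":[0.05,0.01,0],"turn":0},{"claw":-1,"travel":[0.095,0.019,0],"turn":0},{"claw":-1,"travel":[0.095,0.019,0],"turn":0}]'
python3 -m inch '[{"claw":-1,"travel":[0.02,0.004,0],"turn":0},{"claw":-1,"travel":[0.03,0.006,0],"turn":0},{"claw":-1,"travel":[0.03,0.006,0],"turn":0}]'
```

```text
clock: 47.35
position: [0.5668, 0.0087, 0.1784]
ee_rot: [-0.0, 0.634, 0.773, -0.0]
contact_force: [0.2, 0.1, -3.5]
width: 0.0167
gripper_force: 33.7
clock: 47.65
position: [0.5882, 0.0133, 0.1792]
ee_rot: [0.002, 0.633, 0.774, 0.001]
contact_force: [-0.3, -0.5, -4.1]
width: 0.017
gripper_force: 33.8
clock: 47.95
position: [0.5918, 0.0145, 0.1783]
ee_rot: [0.0, 0.633, 0.774, 0.0]
contact_force: [-0.4, 0.0, -4.1]
width: 0.0167
gripper_force: 33.8
```

Past the lip's front edge with no contact: the rear is under the lip. A little further, then bring the front down in an arc.

```bash
python3 -m inch '[{"claw":-1,"travel":[0.02,0.004,0],"turn":0},{"claw":-1,"travel":[0.028,0.0056,-0.02],"turn":0},{"claw":-1,"travel":[0.028,0.0056,-0.045],"turn":0},{"claw":-1,"travel":[0.028,0.0056,-0.045],"turn":0}]'
python3 -m inch '[{"claw":-1,"travel":[-0.01,-0.002,-0.03],"turn":0},{"claw":-1,"travel":[-0.025,-0.005,-0.06],"turn":0},{"claw":-1,"travel":[-0.025,-0.005,-0.06],"turn":0}]'
python3 -m inch '[{"claw":-1,"travel":[-0.012,-0.002,-0.03],"turn":0},{"claw":-1,"travel":[-0.025,-0.005,-0.06],"turn":0},{"claw":-1,"travel":[-0.025,-0.005,-0.06],"turn":0}]'
```

```text
clock: 48.35
position: [0.5966, 0.0152, 0.1685]
ee_rot: [-0.0, 0.633, 0.774, -0.001]
contact_force: [-0.9, -1.3, -2.4]
width: 0.0171
gripper_force: 32.8
clock: 48.65
position: [0.5905, 0.014, 0.1567]
ee_rot: [-0.001, 0.633, 0.774, -0.001]
contact_force: [-5.5, -3.1, 0.1]
width: 0.0164
gripper_force: 33.2
clock: 48.95
position: [0.5857, 0.0131, 0.1451]
ee_rot: [-0.001, 0.633, 0.774, -0.001]
contact_force: [-5.1, -2.4, 2.0]
width: 0.0163
gripper_force: 35.2
```

```bash
python3 -m inch '[{"claw":-1,"travel":[-0.012,-0.002,-0.03],"turn":0},{"claw":-1,"travel":[-0.02,-0.004,-0.05],"turn":0},{"claw":-1,"travel":[-0.02,-0.004,-0.05],"turn":0}]'
python3 -m inch '[{"claw":-1,"travel":[-0.005,-0.001,-0.015],"turn":0},{"claw":-1,"travel":[-0.005,-0.001,-0.025],"turn":0},{"claw":-1,"travel":[-0.005,-0.001,-0.025],"turn":0}]'
python3 hd.py w20 .117
```

```text
clock: 49.25
position: [0.5828, 0.0126, 0.1354]
ee_rot: [-0.0, 0.633, 0.774, -0.0]
contact_force: [-4.4, -2.7, 0.9]
width: 0.0163
gripper_force: 38.0
clock: 49.55
position: [0.5818, 0.0124, 0.1313]
ee_rot: [-0.0, 0.633, 0.774, -0.0]
contact_force: [-6.0, -2.1, 4.4]
width: 0.0163
gripper_force: 39.5
tcp [0.5818 0.0124 0.1313] yaw 1.77
(291, 177, 52, 255) [0.582  0.0137] [0.0175 0.1014] 11.200209617614746
```

```bash
python3 -m inch '[{"claw":-1,"travel":[-0.005,-0.001,-0.015],"turn":0},{"claw":-1,"travel":[-0.008,-0.001,-0.025],"turn":0},{"claw":-1,"travel":[-0.008,-0.001,-0.025],"turn":0}]'
python3 -m inch '[{"claw":-1,"travel":[0,0,-0.015],"turn":0},{"claw":-1,"travel":[0,0,-0.025],"turn":0},{"claw":-1,"travel":[0,0,-0.025],"turn":0}]'
```

```text
clock: 49.9
position: [0.5817, 0.0123, 0.131]
ee_rot: [0.002, 0.633, 0.774, 0.001]
contact_force: [-10.2, -1.2, 27.2]
width: 0.0164
gripper_force: 42.6
clock: 50.2
position: [0.5817, 0.0123, 0.1307]
ee_rot: [0.003, 0.633, 0.774, 0.002]
contact_force: [-17.7, -0.5, 51.4]
width: 0.0162
gripper_force: 45.8
```

```bash
python3 -m inch '[{"claw":-1,"travel":[0,0,0.045],"turn":0},{"claw":-0.1,"travel":[0,0,0.045],"turn":0},{"claw":-0.1,"travel":[0,0,0.045],"turn":0},{"claw":-0.1,"travel":[0,0,0.045],"turn":0}]'
python3 -m inch '[{"claw":-0.1,"travel":[0,0,0.2],"turn":0},{"claw":-0.1,"travel":[0,0,0.4],"turn":0},{"claw":-0.1,"travel":[0,0,0.5],"turn":0},{"claw":-0.1,"travel":[0,0,0.5],"turn":0},{"claw":-0.1,"travel":[0,0,0.5],"turn":0}]'
cat > seat.py <<'E'
from h import *
import sys
s=get_state(); print(s['position'].round(4)); C=R.from_euler('z',.2).as_matrix();O=np.array([.604,.0168,0])
im,c=snap('wrist',sys.argv[1]); h=cv2.cvtColor(im,cv2.COLOR_RGB2HSV)
mk=((h[:,:,2]<130)&(h[:,:,1]>130)).astype(np.uint8);mk=cv2.morphologyEx(mk,cv2.MORPH_OPEN,np.ones((5,5)))
for k in cv2.findContours(mk,0,2)[0]:
    if cv2.contourArea(k)<1500: continue
    q=cv2.boxPoints(cv2.minAreaRect(k)); print("handle px",cv2.boundingRect(k),q.round().tolist())
    for z in(.117,.124): 
        P=np.array([at_z(p,z,c) for p in k[:,0]],np.float32)[:,:2]; r=cv2.minAreaRect(P); print(z,"local",((np.r_[r[0],0]-O)@C).round(4),np.round(r[1],4))
print("seated px",proj([C@[x,y,.117]+O for x in(-.034,-.016) for y in(-.05,.05)],c).round().tolist())
g=cv2.GaussianBlur(im,(3,3),0)
for y,xs,z in((.0,np.arange(-.125,-.075,.004),.083),(.07,np.arange(-.125,-.075,.004),.083),(.07,np.arange(.068,.11,.004),.103)):
    P=proj([C@[x,y,z]+O for x in xs],c).round().astype(int)
    print(y,z,[(round(float(x)*1000),*[int(v) for v in g[b,a]]) if 0<=a<640 and 0<=b<480 else None for x,(a,b) in zip(xs,P)])
E
python3 seat.py w21
python3 - <<'E'
# same profile on the first seated view for reference
from h import *
im=cv2.imread('pics/w2.png')[:,:,::-1];c=load('w2');C=R.from_euler('z',.2).as_matrix();O=np.array([.604,.0168,0]);g=cv2.GaussianBlur(im.copy(),(3,3),0)
for y in(0,.07):
    xs=np.arange(-.125,-.075,.004);P=proj([C@[x,y,.083]+O for x in xs],c).round().astype(int)
    print('ref',y,[(round(float(x)*1000),*[int(v) for v in g[b,a]]) for x,(a,b) in zip(xs,P)])
E
```

```text
clock: 50.6
position: [0.5811, 0.0126, 0.1285]
ee_rot: [-0.0, 0.633, 0.774, 0.0]
contact_force: [0.2, 0.7, 0.5]
width: 0.0382
gripper_force: 0.0
clock: 51.1
position: [0.5805, 0.0125, 0.2282]
ee_rot: [-0.0, 0.633, 0.774, -0.0]
contact_force: [1.1, -1.0, -0.3]
width: 0.0386
gripper_force: 0.0
[0.5805 0.0125 0.2282]
handle px (590, 306, 50, 82) [[579.0, 373.0], [608.0, 295.0], [650.0, 310.0], [621.0, 389.0]]
ref 0 [(-125, 189, 178, 172), (-121, 142, 133, 128), (-117, 192, 182, 175), (-113, 60, 55, 53), (-109, 136, 110, 74), (-105, 103, 89, 57), (-101, 209, 188, 132), (-97, 209, 200, 143), (-93, 208, 202, 145), (-89, 209, 199, 141), (-85, 209, 201, 143), (-81, 209, 204, 146), (-77, 209, 208, 149)]
ref 0.07 [(-125, 128, 120, 114), (-121, 111, 102, 98), (-117, 134, 126, 119), (-113, 59, 55, 53), (-109, 142, 116, 79), (-105, 93, 76, 49), (-101, 207, 199, 142), (-97, 207, 199, 141), (-93, 207, 198, 140), (-89, 207, 197, 140), (-85, 207, 200, 144), (-81, 207, 200, 142), (-77, 207, 201, 143)]Traceback (most recent call last):
  File "seat.py", line 10, in <module>
    P=np.array([at_z(p,z,c) for p in k[:,0]],np.float32)[:,:2]; r=cv2.minAreaRect(P); print(z,"local",((np.r_[r[0],0]-O)@C).round(4),np.round(r[1],4))
                                                                  ~~~~~~~~~~~~~~~^^^
cv2.error: OpenCV(4.12.0) /io/opencv/modules/imgproc/src/convhull.cpp:143: error: (-215:Assertion failed) total >= 0 && (depth == CV_32F || depth == CV_32S) in function 'convexHull'
```

```bash
sed -i 's/<1500/<600/; s/im,c=snap(.wrist.,sys.argv\[1\])/im,c=snap("wrist",sys.argv[1])/; s/P=np.array(\[at_z(p,z,c) for p in k\[:,0\]\],np.float32)\[:,:2\]/P=np.array([at_z(p,z,c)[:2] for p in k[:,0]],np.float32)/' seat.py
python3 seat.py w22
```

```text
[0.5799 0.0125 0.2274]
handle px (592, 308, 48, 82) [[582.0, 377.0], [607.0, 298.0], [649.0, 311.0], [625.0, 390.0]]
0.117 local [ 0.1633 -0.0682  0.    ] [0.0283 0.0571]
0.124 local [ 0.1577 -0.0641  0.    ] [0.0275 0.0554]
handle px (305, 211, 31, 110) [[303.0, 320.0], [305.0, 210.0], [335.0, 211.0], [333.0, 320.0]]
0.117 local [-0.0223 -0.0143  0.    ] [0.0176 0.0695]
0.124 local [-0.0224 -0.0117  0.    ] [0.0171 0.0674]
handle px (305, 158, 31, 47) [[305.0, 158.0], [335.0, 158.0], [335.0, 204.0], [305.0, 204.0]]
0.117 local [-0.0222  0.0375  0.    ] [0.0171 0.026 ]
0.124 local [-0.0222  0.0385  0.    ] [0.0166 0.0253]
seated px [[301.0, 321.0], [299.0, 159.0], [330.0, 321.0], [331.0, 159.0]]
0.0 0.083 [(-125, 191, 181, 175), (-121, 146, 137, 131), (-117, 194, 184, 178), (-113, 60, 56, 52), (-109, 138, 112, 78), (-105, 103, 89, 57), (-101, 210, 198, 142), (-97, 209, 189, 132), (-93, 209, 201, 144), (-89, 210, 204, 146), (-85, 210, 200, 142), (-81, 210, 201, 144), (-77, 210, 205, 147)]
0.07 0.083 [(-125, 129, 120, 115), (-121, 112, 104, 100), (-117, 139, 130, 125), (-113, 62, 57, 54), (-109, 128, 105, 74), (-105, 87, 70, 44), (-101, 206, 192, 134), (-97, 208, 201, 144), (-93, 208, 200, 143), (-89, 209, 199, 142), (-85, 209, 198, 141), (-81, 208, 201, 143), (-77, 208, 200, 142)]
0.07 0.103 [(68, 207, 198, 142), (72, 207, 199, 142), (76, 207, 206, 148), (80, 205, 202, 144), (84, 164, 134, 90), (88, 120, 112, 106), (92, 194, 183, 177), (96, 194, 184, 177), (100, 194, 184, 177), (104, 196, 187, 181), (108, 206, 203, 191)]
```

```bash
python3 - <<'E'
from h import *
C=R.from_euler('z',.2).as_matrix();O=np.array([.604,.0168,0])
for f in('w2','w22'):
    g=cv2.cvtColor(cv2.imread(f'pics/{f}.png'),cv2.COLOR_BGR2GRAY).astype(np.float32);c=load(f)
    for y in(-.08,.02,.07,.10):
        xs=np.arange(-.112,-.088,.0005);P=proj([C@[x,y,.083]+O for x in xs],c).astype(np.float32)
        v=cv2.remap(g,P[:,0].reshape(1,-1),P[:,1].reshape(1,-1),1)[0]; i=np.argmax(np.diff(v)); print(f,y,"front edge",round(xs[i]*1000,1))
    for x in(-.06,.0,.05):
        ys=np.arange(.09,.13,.0005);P=proj([C@[x,y,.083]+O for y in ys],c).astype(np.float32)
        v=cv2.remap(g,P[:,0].reshape(1,-1),P[:,1].reshape(1,-1),1)[0]; i=np.argmin(np.diff(v)); print(f,x,"+y edge",round(ys[i]*1000,1))
E
```

```text
w2 -0.08 front edge -110.5
w2 0.02 front edge -104.5
w2 0.07 front edge -104.0
w2 0.1 front edge -104.0
w2 -0.06 +y edge 116.0
w2 0.0 +y edge 115.5
w2 0.05 +y edge 115.5
w22 -0.08 front edge -110.5
w22 0.02 front edge -104.5
w22 0.07 front edge -104.0
w22 0.1 front edge -104.0
w22 -0.06 +y edge 116.0
w22 0.0 +y edge 115.5
w22 0.05 +y edge 115.5
```

The lid is seated: handle at local x -22 mm, with its apparent size matching the seated height and its edges like the first view. Now the bolt: rotate back and go to the drawn knob.

```bash
python3 -m inch '[{"claw":0,"travel":[-0.1,0.1,0],"turn":-0.045},{"claw":0,"travel":[-0.2,0.2,0],"turn":-0.09},{"claw":0,"travel":[-0.4,0.3,0],"turn":-0.135},{"claw":0,"travel":[-0.565,0.383,0],"turn":-0.18},{"claw":0,"travel":[-0.565,0.383,0],"turn":-0.22}]'
python3 -m inch '[{"claw":0,"travel":[0,0,0],"turn":-0.045},{"claw":0,"travel":[0,0,0],"turn":-0.09},{"claw":0,"travel":[0,0,0],"turn":-0.135},{"claw":0,"travel":[0,0,0],"turn":-0.18},{"claw":0,"travel":[0,0,0],"turn":-0.225}]'
python3 -m inch '[{"claw":0,"travel":[0,0,0],"turn":-0.055},{"claw":0,"travel":[0,0,0],"turn":-0.055},{"claw":0,"travel":[0,0,0],"turn":-0.055}]'
python3 - <<'E'
from h import *
s=get_state();m=R.from_quat(np.r_[s['ee_rot'][1:],s['ee_rot'][0]]).as_matrix();print(s['position'],np.arctan2(m[1,0],m[0,0]))
im,c=snap('wrist','w23');C=R.from_euler('z',.2).as_matrix();O=np.array([.604,.0168,0])
h=cv2.cvtColor(im,cv2.COLOR_RGB2HSV);g=h[:,:,2].astype(np.float32)
for n,P in(("along y",[C@[-.119,y,.128]+O for y in np.arange(.06,.125,.003)]),):
    Q=proj(P,c).astype(np.float32);print(n,Q[0],Q[-1],cv2.remap(g,Q[:,0].reshape(1,-1),Q[:,1].reshape(1,-1),1)[0].astype(int).tolist())
E
```

```text
clock: 51.7
position: [0.4616, 0.0907, 0.2273]
ee_rot: [-0.002, 0.859, 0.512, -0.003]
contact_force: [1.2, -0.7, 0.8]
width: 0.0428
gripper_force: 0.0
clock: 52.2
position: [0.4667, 0.089, 0.2275]
ee_rot: [-0.0, 0.983, 0.182, -0.002]
contact_force: [-0.7, -0.2, 0.3]
width: 0.0425
gripper_force: 0.0
clock: 52.5
position: [0.467, 0.0889, 0.2281]
ee_rot: [-0.0, 0.995, 0.1, -0.001]
contact_force: [0.8, 0.1, 0.3]
width: 0.0425
gripper_force: 0.0
[0.46703242 0.08894244 0.22814838] 0.2011372355154852
along y [383.02267 248.27312] [271.9468  248.05867] [131, 132, 133, 118, 115, 101, 98, 99, 139, 147, 143, 140, 143, 134, 143, 142, 155, 153, 152, 126, 120, 182]
```

```bash
python3 -m inch '[{"claw":0,"travel":[0,0,-0.2],"turn":0},{"claw":0,"travel":[0,0,-0.4],"turn":0},{"claw":0,"travel":[0,0,-0.51],"turn":0},{"claw":0,"travel":[0,0,-0.51],"turn":0},{"claw":0,"travel":[0,0,-0.51],"turn":0}]'
python3 -m inch '[{"claw":-1,"travel":[0,0,0],"turn":0},{"claw":-1,"travel":[0,0,0],"turn":0},{"claw":-1,"travel":[0,0,0],"turn":0},{"claw":-1,"travel":[0,0,0],"turn":0},{"claw":-1,"travel":[0,0,0],"turn":0}]' 40
```

```text
clock: 53.05
position: [0.4679, 0.089, 0.1275]
ee_rot: [0.0, 0.995, 0.1, -0.0]
contact_force: [0.4, 0.6, 0.5]
width: 0.0429
gripper_force: 0.0
clock: 53.55
position: [0.4696, 0.0856, 0.1293]
ee_rot: [0.004, 0.995, 0.101, 0.002]
contact_force: [1.4, -10.6, 2.0]
width: 0.0163
gripper_force: 38.9
```

```bash
python3 -m inch '[{"claw":-1,"travel":[0.02,-0.1,0],"turn":0},{"claw":-1,"travel":[0.04,-0.2,0],"turn":0},{"claw":-1,"travel":[0.06,-0.3,0],"turn":0},{"claw":-1,"travel":[0.075,-0.36,0],"turn":0},{"claw":-1,"travel":[0.077,-0.375,0],"turn":0}]'
python3 -m inch '[{"claw":-1,"travel":[0,-0.01,0],"turn":0},{"claw":-1,"travel":[0,-0.01,0],"turn":0},{"claw":-1,"travel":[0,-0.01,0],"turn":0}]'
```

```text
clock: 54.05
position: [0.4833, 0.0162, 0.1293]
ee_rot: [-0.003, 0.995, 0.097, 0.001]
contact_force: [-3.2, 15.9, 9.0]
width: 0.0161
gripper_force: 40.3
clock: 54.35
position: [0.4833, 0.0162, 0.1293]
ee_rot: [-0.004, 0.995, 0.098, 0.002]
contact_force: [-2.2, 14.3, 9.1]
width: 0.016
gripper_force: 40.1
```

The bolt travelled 70.7 mm to its home stop, so it passes over the tongue and the lid is down. Release, retreat and check.

```bash
python3 -m inch '[{"claw":-1,"travel":[0,0.012,0],"turn":0},{"claw":0,"travel":[0,0.012,0],"turn":0},{"claw":0,"travel":[0,0.012,0],"turn":0},{"claw":0,"travel":[0,0.012,0],"turn":0},{"claw":0,"travel":[0,0.012,0],"turn":0}]'
python3 -m inch '[{"claw":0,"travel":[0,0,0.25],"turn":0},{"claw":0,"travel":[0,0,0.5],"turn":0},{"claw":0,"travel":[0.1,0,0.75],"turn":0},{"claw":0,"travel":[0.3,0,0.95],"turn":0},{"claw":0,"travel":[0.4,0,0.95],"turn":0}]'
python3 -m inch '[{"claw":0,"travel":[0,0,0],"turn":0},{"claw":0,"travel":[0,0,0],"turn":0},{"claw":0,"travel":[0,0,0],"turn":0}]'
python3 - <<'E'
from h import *
from scipy.optimize import least_squares
im,c=snap('wrist','w25');C=R.from_euler('z',.2).as_matrix();O=np.array([.604,.0168,0])
h=cv2.cvtColor(im,cv2.COLOR_RGB2HSV)
mk=((h[:,:,2]<130)&(h[:,:,1]>130)).astype(np.uint8);mk=cv2.morphologyEx(mk,2,np.ones((3,3)))
p=proj(C@[-.022,0,.117]+O,c)[0];print(p)
roi=np.zeros_like(mk);cv2.circle(roi,tuple(int(v) for v in p),90,1,-1);k=np.argwhere(mk&roi)[:,::-1].copy()
print("handle bbox",k.min(0),k.max(0),"expected",proj([C@[x,y,.117]+O for x in(-.031,-.013) for y in(-.05,.05)],c).round().tolist())
# knob, template: brightness along y at knob top
g=h[:,:,2].astype(np.float32);ys=np.arange(-.01,.11,.004);Q=proj([C@[-.119,y,.128]+O for y in ys],c).astype(np.float32)
print([(round(float(y)*1000),int(v)) for y,v in zip(ys,cv2.remap(g,Q[:,0].reshape(1,-1),Q[:,1].reshape(1,-1),1)[0])])
E
```

```text
clock: 54.85
position: [0.4832, 0.014, 0.1274]
ee_rot: [0.0, 0.995, 0.099, 0.0]
contact_force: [0.2, -0.5, 0.5]
width: 0.0424
gripper_force: 0.0
clock: 55.35
position: [0.5664, 0.0138, 0.323]
ee_rot: [0.001, 0.995, 0.099, 0.005]
contact_force: [0.5, 0.1, -0.4]
width: 0.0429
gripper_force: 0.0
clock: 55.65
position: [0.5616, 0.0143, 0.3161]
ee_rot: [-0.0, 0.995, 0.099, -0.002]
contact_force: [-0.0, -0.7, 0.5]
width: 0.0428
gripper_force: 0.0
[324.14411359 186.73514949]
handle bbox [263 171] [388 198] expected [[387.0, 198.0], [261.0, 198.0], [389.0, 175.0], [260.0, 175.0]]
[(-10, 105), (-6, 108), (-2, 183), (2, 183), (6, 184), (10, 184), (14, 169), (18, 201), (22, 201), (26, 200), (30, 198), (34, 186), (38, 185), (42, 186), (46, 185), (50, 187), (54, 92), (58, 20), (62, 30), (66, 75), (70, 77), (74, 94), (78, 177), (82, 179), (86, 192), (90, 190), (94, 191), (98, 190), (102, 191), (106, 190)]
```

The knob's top is at local y 17–33 mm (home is 24) and the handle matches the seated prediction. Handing in.

```bash
python3 -c "
from rig import ticket
print(ticket.sign_off())"
```

```text
the job is handed in; nothing more can be done
None
```

The job is handed in: the moulding and scroll lie relief side up in the case, the lid is back under the lip and measured flat on the rim, and the bolt was slid 70.7 mm to its stop; sign-off returned no verdict.

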